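Dust the plaster busts in the sash cabinet

TASK

Dust the small plaster busts standing on the bench in the dusting cabinet: stand every one of them upright on its steel tray, raise the clear sash, push the loaded tray fully home, lower the sash fully, then twist the timer knob on the roof clockwise to its stop and let it spring back. Afterwards raise the sash, draw the tray fully out, stand all the busts upright on the bare wooden board, and leave the empty tray pushed fully home with the sash fully down. Turn the knob only while the sash is down, and leave the other things on the bench where they are; a bust may get knocked aside on the way, so check and put it right.

Things in the scene. Friction and masses are not known exactly. Their poses are not given: they have to be found in the camera images.
- bust1: White plaster bust, 112 mm tall (one has a crest to 115): round foot 64 mm across, 12 mm thick; stem; shoulders 60 mm across at 41-52 mm up; head a round upright drum 45 mm across, 73 to 101 mm up: grip it at 85 mm. 0.28 kg, foot-heavy. Origin: centre of its underside; z up. Two or three busts are present, alike but for their hair; None when absent.
- bust2: White plaster bust, 112 mm tall (one has a crest to 115): round foot 64 mm across, 12 mm thick; stem; shoulders 60 mm across at 41-52 mm up; head a round upright drum 45 mm across, 73 to 101 mm up: grip it at 85 mm. 0.28 kg, foot-heavy. Origin: centre of its underside; z up. Two or three busts are present, alike but for their hair; None when absent.
- bust3: White plaster bust, 112 mm tall (one has a crest to 115): round foot 64 mm across, 12 mm thick; stem; shoulders 60 mm across at 41-52 mm up; head a round upright drum 45 mm across, 73 to 101 mm up: grip it at 85 mm. 0.28 kg, foot-heavy. Origin: centre of its underside; z up. Two or three busts are present, alike but for their hair; None when absent.
- cabinet: Fixed dusting cabinet, 300 mm wide (local y); chamber 282 mm wide inside with clear sides, grey box behind it; roof 155 mm above the bench. The open front looks to local -x (about world -y); sash plane at local x = -80 mm, between guides 240 mm tall at local y = +-145 mm. Origin: on the bench under the chamber's middle; z up.
- sash (a joint): Height of the clear vertical sliding sash, m: 0 = fully down, 0.12 = fully up (then 155 mm clear over the bench, 135 mm over the tray floor). Stays where it is left; about 11 N to raise, 4 N to lower. Lowered, it leaves a 35 mm slot for the tray's handle rods.
- sash_grip (a point): Middle of the sash's handle: a level steel bar 12 mm thick, 110 mm long along the cabinet's y, 40 mm above the sash's top edge in the sash's own plane, free on both sides and above; 205 mm above the bench with the sash down. Axes as the cabinet's. Pinch it from above, fingers closing along the cabinet's x.
- tray (a joint): How far the steel tray is drawn out, m: 0 = fully home, 0.185 = fully out, towards the cabinet's local -x. Stays where it is left, about 3 N to slide. It slides under the sash, but a bust on it only passes a raised sash.
- tray_mid (a point): Centre of the tray's floor, upper face, 20 mm above the bench; moves with the tray. The floor measures 102 mm (local x) by 256 mm (local y) inside a lip 8 mm high; three busts fit side by side 75 mm apart along local y. Axes as the cabinet's.
- tray_grip (a point): Middle of the tray's handle: a level round steel bar 12 mm thick, 120 mm long along the cabinet's y, 50 mm above the bench, 160 mm in front (local -x) of tray_mid, on two thin rods at its ends. Pinch it from above, fingers closing along the cabinet's x. Also 80 mm in front of the sash plane when the tray is home.
- timer (a joint): Angle of the spring-return timer knob, rad: 0 = at rest, grows clockwise seen from above to the stop at 1.2; a spring (0.12 N m at the stop) brings it back when released.
- timer_grip (a point): On the knob's vertical axis, at the height to grip, 200 mm above the bench, in the middle of the cabinet's roof. The knob is a grey bar 54 mm long, 16 mm thick, 34 mm tall (its top is 11 mm above this point) on a round disc; at rest the bar lies along the cabinet's x. The point turns with the knob.
- board: Bare wooden board lying on the bench, fixed, 110 mm (local x) by 250 mm (local y), 18 mm thick; the clean place for the dusted busts, three fit side by side 75 mm apart along local y. Origin: centre of its underside.
- jar: Amber glass jar with steel lid, 60 mm across, 75 mm tall, standing among the busts; not to be disturbed. Origin: centre of underside.
- mallet: Wooden sculptor's mallet lying on the bench: drum head 95 mm by 76 mm, handle 130 mm. Leave it. Origin: underside of the head.
- offcut: Pale wooden block 60 x 170 x 45 mm beyond the board. Leave it. Origin: centre of underside.
- sanding_block: Cork sanding block 110 x 60 x 35 mm. Leave it. Origin: centre of underside.
- chisel: Wood-handled steel chisel, 200 mm long, lying flat. Leave it. Origin: on the bench near its middle.
- bottle: Green glass bottle, 60 mm across, 160 mm tall. Leave it. Origin: centre of underside.

How it is judged (in metres and radians):
On the way, in this order (a step that is already met when the one before it is completed fails the run):
1. every bust stands upright on the tray (x of bust1 in the frame of tray_mid between -0.055 and 0.055 m and y of bust1 in the frame of tray_mid between -0.13 and 0.13 m and z of bust1 in the frame of tray_mid between -0.008 and 0.008 m and angle between each of bust1, bust2, bust3's own z axis and vertical below 0.15 rad and x of bust2 in the frame of tray_mid between -0.055 and 0.055 m and y of bust2 in the frame of tray_mid between -0.13 and 0.13 m and z of bust2 in the frame of tray_mid between -0.008 and 0.008 m and x of bust3 in the frame of tray_mid between -0.055 and 0.055 m and y of bust3 in the frame of tray_mid between -0.13 and 0.13 m and z of bust3 in the frame of tray_mid between -0.008 and 0.008 m), for 0.2 s.
2. the loaded tray is pushed home under the raised sash (all of step 1 and value of joint tray below 0.01 m and value of joint sash above 0.05 m), for 0.2 s.
3. the sash is lowered fully over the loaded tray (all of step 1 and value of joint tray below 0.01 m and value of joint sash below 0.008 m), for 0.2 s.
4. the timer knob is twisted to its stop, sash down (value of joint timer above 1.1 rad and value of joint sash below 0.008 m and value of joint tray below 0.01 m), for 0.05 s.
5. the knob has sprung back, sash still down (value of joint timer below 0.15 rad and value of joint sash below 0.008 m and value of joint tray below 0.01 m), for 0.2 s.
6. the sash is raised again and the tray drawn out (value of joint sash above 0.05 m and value of joint tray above 0.165 m), for 0.2 s.
At the end, for the whole second after the job is handed in: Every bust present stands upright (within 0.15 rad) and at rest on the wooden board, its middle over the board; the tray is home within 10 mm, the sash down within 8 mm, the knob back within 0.15 rad (all of step 5 and x of bust1 in the frame of board between -0.055 and 0.055 m and y of bust1 in the frame of board between -0.125 and 0.125 m and z of bust1 in the frame of board between 0.01 and 0.026 m and angle between each of bust1, bust2, bust3's own z axis and vertical below 0.15 rad and linear speed of each of bust1, bust2, bust3 below 0.03 m/s and x of bust2 in the frame of board between -0.055 and 0.055 m and y of bust2 in the frame of board between -0.125 and 0.125 m and z of bust2 in the frame of board between 0.01 and 0.026 m and x of bust3 in the frame of board between -0.055 and 0.055 m and y of bust3 in the frame of board between -0.125 and 0.125 m and z of bust3 in the frame of board between 0.01 and 0.026 m); the robot touches nothing.
It fails at once if the knob is turned (over 0.4 rad) while the sash is more than 20 mm up (value of joint timer above 0.4 rad and value of joint sash above 0.02 m).
It fails at once if another thing on the bench is shifted by more than 60 mm (distance of any of jar, mallet, offcut, sanding_block, chisel, bottle from where it was at the start of the episode above 0.06 m).
Of bust1, bust2, bust3 only 2 to 3 are there at a start; the rules pass over those that are not, and their reading is None.
At some moment in a run one of bust1, bust2, bust3 may be knocked a few centimetres aside while the robot is not near it.
It also fails if it takes over 210 s, if anything falls off the work surface, if the arm or the gripper's body presses on something with over 40 N, if the wrist force passes 120 N, or if a joint passes its speed limit or range.

ROBOT

A 6-joint arm with a two-finger parallel gripper is mounted at the origin on the work surface. World frame = base frame: x ahead of the robot, y to its left, z up, the work surface at z = 0. Lengths are in mm, angles in rad, forces in N, time in s.
With the tool pointing down it reaches from about 325 to 775 mm from the base axis. Payload 9.3 kg.
Tool frame: the origin (TCP) lies midway between the tips of the shut fingers; the grasp point (between the pads) lies 19 mm behind it (manip.grip_depth is the distance from the TCP to the grasp point, in mm); z points along the fingers, y is the line along which they close (so a half turn about z gives the same grasp; the last joint's range is limited). The gripper opens to 85 mm and grips with 20 to 120 N. Pads are 22 mm wide; open, the fingers measure 114 mm over their backs; the gripper's body (76 mm by 85 mm) begins 54 mm behind the grasp point. The pads swing forward as they close: fully open they stand 13 mm farther back than shut.
Start: joints at [-1.287, 0.259, 0.021, 1.334, 0, 1.418], TCP at [232.666, -498.36, 231.279] pointing down, gripper open.
Joint ranges: [-3.04, 3.04], [-0.91, 1.82], [-1.04, 1.36], [-1.92, 1.95], [-1.52, 1.45], [-3.14, 3.14]. Speed limits (rad/s): [2.22, 2.22, 2.79, 3.14, 3.14, 3.14].

INTERFACE

Orientations are given as a rotation vector (axis times angle).
In Python, from workcell import manip gives the robot as it stands.
- The arm moves only by the tool play_rows, never from a script. Its argument "increments" is a list of rows, each a list of 3 entries, a list of its own where there are three numbers: the shift along the tool's x, y, z normalised to -1 to 1, where 1 is 0.75 m, then the turn, a rotation vector about the tool's x, y, z normalised to -1 to 1, where 1 is 90 degrees, then the finger opening in mm, from 0 to 85.4. A call has 1 to 20 rows; each row is the pose to reach, as a shift and turn from the pose commanded when the call began, along the tool's axes at that moment; what a row does not reach only later rows make up. A row lasts 1/10 s, in which the tool goes at most 50 mm and 8.59 degrees, less where a joint would pass 70% of its speed; a pose out of reach is approached as far as the arm can. A call with a number of a shift or a turn outside -1 to 1 is refused whole. A call with a gripper value outside its range is refused whole. The fingers move at their own pace and stop on an object; "squeeze" is the grip in N (left out, the last holds). Time passes only in rows, so rows that repeat a pose let the fingers close. It gives the time, the measured TCP pose, the force, the opening and the grip force at its end, in the units of the state.
- manip.sense(): the state, without advancing time (a new reading comes with each control period).
- manip.capture(name): name is "scene" or "top" or "wrist"; returns the picture (420x560x3 uint8, red, green, blue); there is no depth.
- manip.calibration(name): a dict with "fx", "fy", "cx", "cy" (pixels), "R" (3x3) and "t" (3): a world point X has camera coordinates R X + t; the wrist camera has in their place "T_tool_cam" (4x4, takes a point from camera to tool coordinates, whose origin is the TCP and whose axes are the flange's). Camera axes: x right, y down, z forward; pixel columns grow to the right and rows downward; lengths in mm; the calibration is good to about 2 mm. The wrist camera is an equidistant fisheye: a pixel r from the principal point sees the ray r / f radians off the axis. A picture is of the moment at which its call begins: read the wrist's pose just before it. calibration takes no time and is no camera call.
- manip.close_job(): hands the job in; it is judged then, once.
The state is a dict: "t": time; "joints": joint angles; "qd": joint speeds; "effort": joint torques, N m; "eef_pos": TCP position; "tool_rot": TCP orientation; "wrist_force": force on the tool from outside, world axes, zero at the start; "moment": the same for the moment, N m; "gripper_width": finger opening in mm; "grip_force": force on a finger pad.
Only numpy, scipy, OpenCV 4.12 (cv2) and the standard library are available. Lean on these libraries where they do the work, as an engineer would, in place of code of your own. Each camera call takes 0.05 s, during which the arm holds its last target. There are 200 camera calls.

## Working session

There is one attempt and no reset: what is moved stays moved. The work goes in short steps, Python scripts to look and compute and a tool call to move; the robot and the scene stay as the last step left them, time stands still between calls to the robot, and variables do not carry over. Pictures are saved under pics/ and viewed, at most 14 in all, crops included, and the job is handed in when it is done.

Besides the shell and the picture viewer there is one more tool, called after ">>>" in YAML: its name, and indented under it one key for each argument. play_rows: Moves the arm, as the interface text tells. Scaled input: -1 to 1 covers 0.75 m each way for a shift and 90 degrees each way for a turn. Its arguments: {"type":"object","properties":{"increments":{"type":"array","items":{"type":"array"}},"squeeze":{"type":"number"}},"required":["increments"]}

```bash
mkdir -p pics; ls; python3 - <<'E'
from workcell import manip
import cv2,numpy as np
print(manip.sense())
for n in("scene","top","wrist"):
    im=manip.capture(n); cv2.imwrite(f"pics/{n}0.png",im[:,:,::-1]); print(n,manip.calibration(n))
E
```

```text
pics
{'t': 0.0, 'joints': array([-1.28659267e+00,  2.59202400e-01,  2.07178749e-02,  1.33370918e+00,
       -2.09060921e-05,  1.41823889e+00]), 'qd': array([ 0.00124973, -0.00117333,  0.00184427,  0.0003678 , -0.00107417,
       -0.00172423]), 'effort': array([-1.18791475e-03, -5.55639338e+01,  3.44532108e+01,  1.37674811e-02,
       -1.68617971e-04, -2.02533158e-06]), 'eef_pos': array([ 232.57884126, -498.06909726,  230.64335966]), 'tool_rot': array([-3.06561862e+00, -6.80320881e-01,  1.77066301e-04]), 'wrist_force': array([ 0.39782552,  0.32048885, -0.89493059]), 'moment': array([ 0.00496086, -0.00438805,  0.02663341]), 'grip_force': 0.0, 'gripper_width': 85.47015023849421}
scene {'fx': 403.2743274062779, 'fy': 403.2743274062779, 'cx': 279.6985076218702, 'cy': 207.0885378331425, 'R': array([[ 0.63252423,  0.7742667 , -0.02059545],
       [ 0.43454246, -0.37675268, -0.81806495],
       [-0.64115985,  0.50849631, -0.57475696]]), 't': array([-297.54110069, -135.79936874, 1545.63706429])}
top {'fx': 396.2470924179352, 'fy': 396.2470924179352, 'cx': 273.9663010113948, 'cy': 209.65313695733158, 'R': array([[ 0.02276717, -0.99969255,  0.0098212 ],
       [-0.98887034, -0.02396326, -0.14683734],
       [ 0.14702754, -0.00636883, -0.98911189]]), 't': array([ -39.59191478,  546.55036694, 1133.10827681])}
wrist {'fx': 325.19226210127806, 'fy': 325.19226210127806, 'cx': 278.89617254253045, 'cy': 211.66849101437822, 'T_tool_cam': array([[-5.37665226e-04, -9.56165907e-01, -2.92824979e-01,
         7.45071721e+01],
       [ 9.99999839e-01, -5.67461058e-04,  1.68079183e-05,
        -2.47645806e-02],
       [-1.82237931e-04, -2.92824923e-01,  9.56166058e-01,
        -1.43164800e+02],
       [ 0.00000000e+00,  0.00000000e+00,  0.00000000e+00,
         1.00000000e+00]])}
```

View pics/scene0.png

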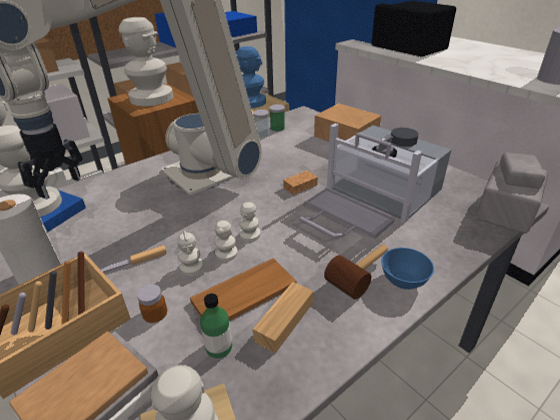

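View pics/top0.png

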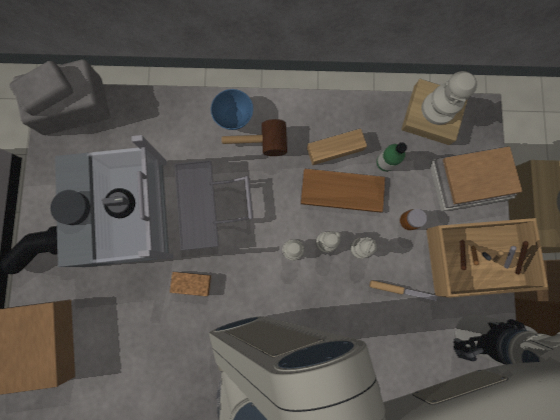

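Three busts: top view at about (292,250), (329,242), (364,247). The tray is already out, at about (200,205), and the board is at (343,190). Next, enlarged crops.

```bash
python3 - <<'E'
import cv2
a=cv2.imread("pics/top0.png")[130:300,60:260];cv2.imwrite("pics/c1.png",cv2.resize(a,None,fx=3.5,fy=3.5,interpolation=2))
a=cv2.imread("pics/top0.png")[150:300,260:440];cv2.imwrite("pics/c3.png",cv2.resize(a,None,fx=4,fy=4,interpolation=2))
a=cv2.imread("pics/scene0.png")[120:320,160:460];cv2.imwrite("pics/c2.png",cv2.resize(a,None,fx=2.66,fy=2.66,interpolation=2))
E
```

```text
(no output)
```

View pics/c1.png

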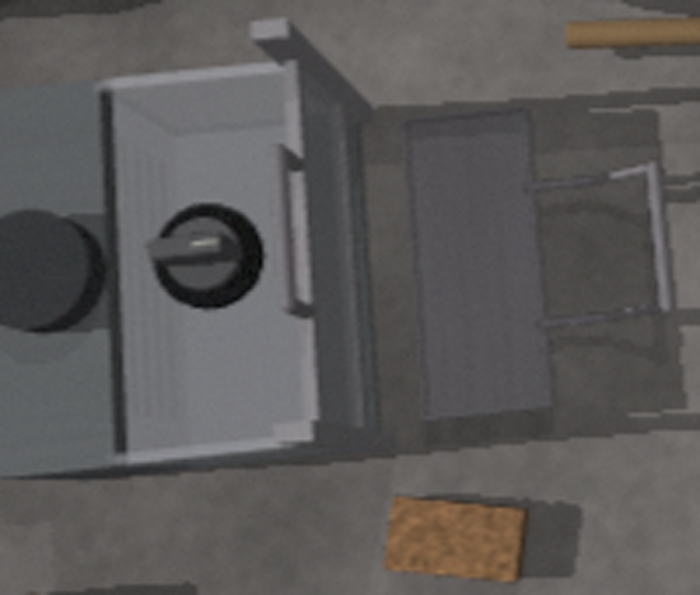

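View pics/c2.png

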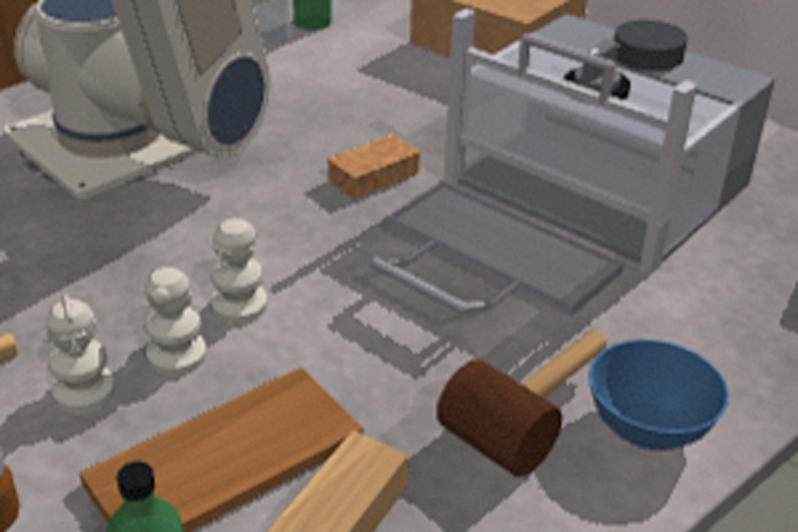

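View pics/c3.png

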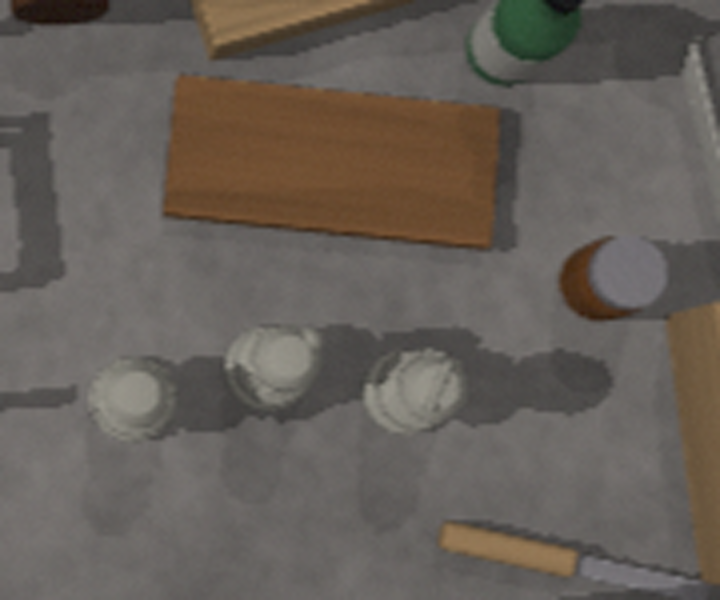

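Both views show the sash low, the tray out, the knob on the roof and the busts upright. Now I triangulate.

```bash
cat > h.py <<'E'
import numpy as np, cv2
from scipy.spatial.transform import Rotation as Ro
from workcell import manip
C={n:manip.calibration(n) for n in("scene","top","wrist")}
def ray(n,u,v):
    c=C[n];d=np.array([(u-c['cx'])/c['fx'],(v-c['cy'])/c['fy'],1.]);return -c['R'].T@c['t'],c['R'].T@(d/np.linalg.norm(d))
def wray(u,v,pos,rot):
    c=C['wrist'];x,y=u-c['cx'],v-c['cy'];r=np.hypot(x,y);th=r/c['fx']
    d=np.array([np.sin(th)*x/r,np.sin(th)*y/r,np.cos(th)]);T=c['T_tool_cam'];R=Ro.from_rotvec(rot).as_matrix()
    return np.array(pos)+R@T[:3,3],R@T[:3,:3]@d
def wproj(X,pos,rot):
    c=C['wrist'];T=c['T_tool_cam'];R=Ro.from_rotvec(rot).as_matrix()
    p=T[:3,:3].T@(R.T@(np.array(X)-pos)-T[:3,3]);r=np.hypot(p[0],p[1]);th=np.arctan2(r,p[2])
    return c['cx']+c['fx']*th*p[0]/r,c['cy']+c['fx']*th*p[1]/r
def tri(rs):
    A=sum(np.eye(3)-np.outer(d,d) for o,d in rs);b=sum((np.eye(3)-np.outer(d,d))@o for o,d in rs)
    X=np.linalg.solve(A,b);return X,max(np.linalg.norm(np.cross(X-o,d)) for o,d in rs)
def atz(r,z): o,d=r;return o+d*(z-o[2])/d[2]
def go(pos,yaw,cur=None):
    """print shift/turn (normalised) from the current commanded pose"""
    s=manip.sense() if cur is None else cur
E
python3 - <<'E'
from h import *
c1=lambda u,v:ray('top',60+u/3.5-.35,130+v/3.5-.35)
c2=lambda u,v:ray('scene',160+u/2.66-.3,120+v/2.66-.3)
c3=lambda u,v:ray('top',260+u/4-.35,150+v/4-.35)
np.set_printoptions(precision=1,suppress=True)
P={'tray+x+y':(c1(407,120),c2(622,265)),'tray+x-y':(c1(528,110),c2(573,308)),'tray-x+y':(c1(425,418),c2(445,185)),'tray-x-y':(c1(552,408),c2(385,220)),
'hand+x':(c1(655,165),c2(478,305)),'hand-x':(c1(668,308),c2(378,263)),'gtop+x':(c1(270,30),c2(685,87)),'gtop-x':(c1(293,432),c2(463,14)),
'sash+x':(c1(285,150),c2(610,73)),'sash-x':(c1(295,312),c2(525,42)),'knob':(c1(188,247),c2(603,58)),
'b1h':(c3(138,392),c2(234,240)),'b2h':(c3(283,360),c2(168,288)),'b3h':(c3(425,387),c2(73,327)),
'b1f':(c3(131,402),c2(240,300)),'b2f':(c3(267,370),c2(176,350)),'b3f':(c3(402,395),c2(81,386)),
'brd+x+y':(c3(178,75),c2(360,425)),'brd-x+y':(c3(165,215),c2(302,370)),'brd-x-y':(c3(490,247),c2(83,477)),'brd+x-y':(c3(498,108),c2(140,530))}
for k,v in P.items(): print(k,*tri(v))
for k in('brd+x+y','brd-x+y','brd-x-y','brd+x-y'):print(k,atz(P[k][0],18))
for k in('b1f','b2f','b3f'):print(k,atz(P[k][0],6),atz(P[k][1],6))
for k in('b1h','b2h','b3h'):print(k,atz(P[k][0],105))
for n,v in(('jar',c3(628,272)),('bottle',c3(570,0))):print(n,atz(v,75))
E
```

```text
tray+x+y [683.7 275.4  24.4] 0.48333960787921904
tray+x-y [696.6 171.9  23.4] 1.8618094120281832
tray-x+y [426.  245.8  21.8] 0.6761351307862853
tray-x-y [435.2 136.8  21.3] 2.061688941217701
hand+x [647.4  62.4  54. ] 8.334092738232927
hand-x [521.7  42.7  49.2] 1.561532456610654
gtop+x [691.  323.5 239.2] 0.12515852440432695
gtop-x [404.  285.8 239.4] 0.8254004435652696
sash+x [605.6 310.1 228. ] 0.014447685215042807
sash-x [490.5 296.4 228.6] 2.4332150644926065
knob [539.1 386.7 197.1] 0.771520335155089
b1h [433.2 -85.9  93.7] 0.9694223167844878
b2h [ 458.  -187.    93.6] 0.8781974524580112
b3h [ 441.7 -288.5   86.6] 1.3134517590779125
b1f [431.  -84.7   7.8] 0.46920540668991917
b2f [ 456.9 -187.2    8.5] 0.20256081997389622
b3f [ 439.7 -290.9    7. ] 2.0657941504280872
brd+x+y [ 679.3 -117.4   21.2] 1.3099364187406088
brd-x+y [ 573.1 -107.7   13. ] 0.8176973238074843
brd-x-y [ 554.6 -354.8   12.6] 1.0345362139892649
brd+x-y [ 658.5 -355.3   34.3] 2.5923671771386214
brd+x+y [ 680.9 -116.6   18. ]
brd-x+y [ 571.8 -108.    18. ]
brd-x-y [ 553.3 -354.3   18. ]
brd+x-y [ 661.1 -362.3   18. ]
b1f [430.8 -85.2   6. ] [429.3 -83.    6. ]
b2f [ 457.2 -187.4    6. ] [ 454.2 -186.     6. ]
b3f [ 440.8 -289.2    6. ] [ 437.3 -292.1    6. ]
b1h [433.1 -84.4 105. ]
b2h [ 457.5 -184.5  105. ]
b3h [ 441.2 -282.9  105. ]
jar [ 528.9 -437.3   75. ]
bottle [ 730.3 -400.5   75. ]
```

```bash
cat >> h.py <<'E'
O=np.array([538.,385]);ex=np.array([-.126,.992]);ey=np.array([-.992,-.126])
cab=lambda x,y,z:np.r_[O+x*ex+y*ey,z]
def T(th):
    a=np.deg2rad(th);return np.array([[np.cos(a),np.sin(a),0],[np.sin(a),-np.cos(a),0],[0,0,-1]])
def go(*tg):
    s=manip.sense();R=Ro.from_rotvec(s['tool_rot']).as_matrix();p=s['eef_pos']
    print(round(s['t'],2),p.round(1),'th',np.rad2deg(np.arctan2(R[1,0],R[0,0])).round(1),'J6',s['joints'][5].round(2),'w',s['gripper_width'].round(1),'F',s['wrist_force'].round(1))
    for pos,th in tg:
        print(np.round(pos,1),th,'->',(R.T@(np.array(pos)-p)/750).round(4),(Ro.from_matrix(R.T@T(th)).as_rotvec()/(np.pi/2)).round(4))
E
python3 - <<'E'
from h import *
go(([432,-85,230],97.2),([432,-85,64],97.2))
E
```

```text
Traceback (most recent call last):
  File "h.py", line 28, in go
    print(round(s['t'],2),p.round(1),'th',np.rad2deg(np.arctan2(R[1,0],R[0,0])).round(1),'J6',s['joints'][5].round(2),'w',s['gripper_width'].round(1),'F',s['wrist_force'].round(1))
                                                                                                                          ^^^^^^^^^^^^^^^^^^^^^^^^
AttributeError: 'float' object has no attribute 'round'
```

```bash
sed -i "s/s\['gripper_width'\].round(1)/round(s['gripper_width'],1)/" h.py; python3 - <<'E'
from h import *
go(([432,-85,230],97.2),([432,-85,64],97.2))
E
```

```text
0.15 [ 232.6 -498.2  230.8] th 25.0 J6 1.42 w 85.5 F [ 0.5  0.  -0.3]
[432 -85 230] 97.2 -> [ 0.474  -0.3867  0.0015] [-5.000e-04 -5.000e-04 -8.019e-01]
[432 -85  64] 97.2 -> [ 0.4739 -0.3865  0.2229] [-5.000e-04 -5.000e-04 -8.019e-01]
```

>>> play_rows:
  increments:
    - [[0.237,-0.193,0],[0,0,-0.4],85]
    - [[0.474,-0.387,0],[0,0,-0.802],85]
    - [[0.474,-0.387,0],[0,0,-0.802],85]
    - [[0.474,-0.387,0],[0,0,-0.802],85]
    - [[0.474,-0.387,0],[0,0,-0.802],85]
    - [[0.474,-0.387,0],[0,0,-0.802],85]
    - [[0.474,-0.387,0],[0,0,-0.802],85]
    - [[0.474,-0.387,0],[0,0,-0.802],85]
    - [[0.474,-0.387,0],[0,0,-0.802],85]
    - [[0.474,-0.387,0],[0,0,-0.802],85]
    - [[0.474,-0.387,0],[0,0,-0.802],85]
    - [[0.474,-0.387,0],[0,0,-0.802],85]
    - [[0.474,-0.387,0.05],[0,0,-0.802],85]
  squeeze: 30

```text
t: 1.45
eef_pos: [433.8, -87.2, 196.6]
tool_rot: [2.075, 2.349, 0.003]
wrist_force: [1.0, -0.4, -0.4]
gripper_width: 84.8
grip_force: 0.0
```

```bash
python3 - <<'E'
from h import *
s=manip.sense();im=manip.capture('wrist');cv2.imwrite('pics/w1.png',cv2.cvtColor(im,4))
go(([432,-85,64],97.2))
for X in([432,-85,105],[432,-85,0],[457,-187,105]):print(X,wproj(X,s['eef_pos'],s['tool_rot']))
E
```

```text
1.5 [430.2 -85.9 189. ] th 97.0 J6 1.06 w 84.9 F [-3.4  1.2 -6.6]
[432 -85  64] 97.2 -> [0.0007 0.0031 0.1666] [-0.0022 -0.001  -0.0017]
[432, -85, 105] (np.float64(276.3767254954933), np.float64(211.69013117680834))
[432, -85, 0] (np.float64(276.5247012235583), np.float64(182.48801707141524))
[457, -187, 105] (np.float64(290.62110655165196), np.float64(324.0744614340427))
```

View pics/w1.png

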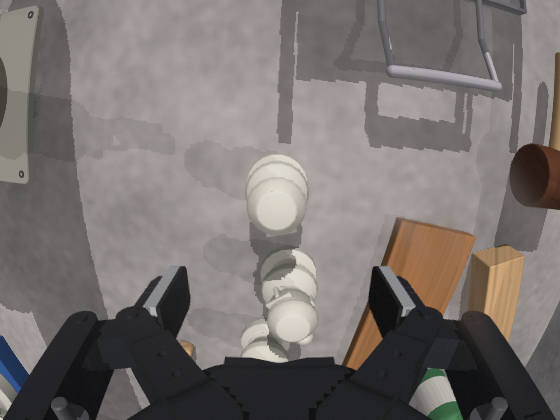

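Wrist view: the first bust's head top is at (276,209) against a predicted (276,212), so the measurement holds. Descending and gripping.

>>> play_rows:
  increments:
    - [[0,0,0.04],[0,0,0],85]
    - [[0,0,0.08],[0,0,0],85]
    - [[0,0,0.12],[0,0,0],85]
    - [[0,0,0.15],[0,0,0],85]
    - [[0,0,0.173],[0,0,0],85]
    - [[0,0,0.173],[0,0,0],60]
    - [[0,0,0.173],[0,0,0],40]
    - [[0,0,0.173],[0,0,0],35]
    - [[0,0,0.173],[0,0,0],35]
    - [[0,0,0.173],[0,0,0],35]
    - [[0,0,0.173],[0,0,0],35]
  squeeze: 35

```text
t: 2.6
eef_pos: [432.5, -85.8, 65.3]
tool_rot: [2.076, 2.354, -0.0]
wrist_force: [-2.3, -3.2, 6.4]
gripper_width: 43.6
grip_force: 35.7
```

```bash
python3 - <<'E'
from h import *
for r in[(392,71),(499,86)]: 
    print(atz(wray(*r,[430.2,-85.9,189.],Ro.from_matrix(T(97.0)).as_rotvec()),50))
TM=cab(-178.5,0,0)[:2]; print(TM)
P=[np.r_[TM+d*ey,0] for d in(-75,0,75)]
up=np.array([0,0,220]);dn=np.array([0,0,86])
go(([432,-85,220],97.2),*[(p+up,187.2) for p in P],*[(p+dn,187.2) for p in P])
E
```

```text
[514.79023209  43.43323074  50.        ]
[633.97756122  59.56602014  50.        ]
[560.491 207.928]
2.6 [432.5 -85.8  65.3] th 97.2 J6 1.06 w 43.6 F [-2.3 -3.2  6.4]
[432 -85 220] 97.2 -> [ 0.0007 -0.0003 -0.2062] [ 0.0009  0.0013 -0.0002]
[634.9 217.4 220. ] 187.2 -> [ 0.3668  0.3185 -0.2065] [-3.0000e-04  1.8000e-03 -1.0002e+00]
[560.5 207.9 220. ] 187.2 -> [ 0.3667  0.2185 -0.2067] [-3.0000e-04  1.8000e-03 -1.0002e+00]
[486.1 198.5 220. ] 187.2 -> [ 0.3666  0.1185 -0.2068] [-3.0000e-04  1.8000e-03 -1.0002e+00]
[634.9 217.4  86. ] 187.2 -> [ 0.3672  0.3183 -0.0279] [-3.0000e-04  1.8000e-03 -1.0002e+00]
[560.5 207.9  86. ] 187.2 -> [ 0.3671  0.2183 -0.028 ] [-3.0000e-04  1.8000e-03 -1.0002e+00]
[486.1 198.5  86. ] 187.2 -> [ 0.367   0.1183 -0.0282] [-3.0000e-04  1.8000e-03 -1.0002e+00]
```

>>> play_rows:
  increments:
    - [[0,0,-0.03],[0,0,0],35]
    - [[0,0,-0.09],[0,0,0],35]
    - [[0,0,-0.15],[0,0,-0.09],35]
    - [[0.04,0.03,-0.19],[0,0,-0.18],35]
    - [[0.08,0.07,-0.2],[0,0,-0.27],35]
    - [[0.12,0.105,-0.2],[0,0,-0.36],35]
    - [[0.16,0.14,-0.2],[0,0,-0.45],35]
    - [[0.2,0.175,-0.2],[0,0,-0.54],35]
    - [[0.24,0.21,-0.2],[0,0,-0.63],35]
    - [[0.28,0.245,-0.2],[0,0,-0.72],35]
    - [[0.31,0.27,-0.2],[0,0,-0.81],35]
    - [[0.34,0.3,-0.2],[0,0,-0.9],35]
    - [[0.36,0.312,-0.18],[0,0,-0.98],35]
    - [[0.367,0.318,-0.15],[0,0,-1],35]
    - [[0.367,0.318,-0.11],[0,0,-1],35]
    - [[0.367,0.318,-0.075],[0,0,-1],35]
    - [[0.367,0.318,-0.05],[0,0,-1],35]
    - [[0.367,0.318,-0.036],[0,0,-1],35]
    - [[0.367,0.318,-0.03],[0,0,-1],35]
    - [[0.367,0.318,-0.03],[0,0,-1],35]
  squeeze: 35

```text
t: 4.6
eef_pos: [634.2, 218.0, 86.7]
tool_rot: [0.197, -3.135, -0.0]
wrist_force: [-0.6, -0.6, -2.3]
gripper_width: 43.6
grip_force: 37.2
```

```bash
python3 - <<'E'
from h import *
im=manip.capture('scene');cv2.imwrite('pics/s2.png',cv2.resize(cv2.cvtColor(im,4)[100:320,160:460],None,fx=2.66,fy=2.66,interpolation=2))
B=[457,-187]
go((cab(-178.5,-75,86),187.2),(B+[200],187.2),(B+[64],187.2))
E
```

```text
4.65 [634.5 218.1  87.4] th -172.8 J6 0.08 w 43.7 F [-0.3  0.5 -1.9]
[634.9 217.4  86. ] 187.2 -> [-0.0005 -0.001   0.0018] [0.0001 0.0006 0.0001]
[ 457 -187  200] 187.2 -> [ 0.3023 -0.5061 -0.1505] [0.0001 0.0006 0.0001]
[ 457 -187   64] 187.2 -> [ 0.3025 -0.5061  0.0308] [0.0001 0.0006 0.0001]
```

View pics/s2.png

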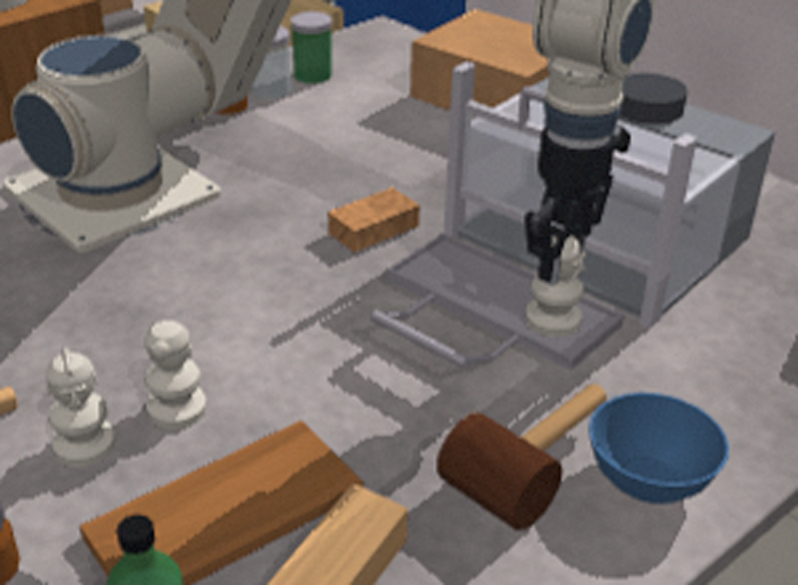

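The first bust stands on the tray's far end (crop ~(555,320)). Lowering 2 mm, releasing, then to bust 2.

>>> play_rows:
  increments:
    - [[0,0,0.003],[0,0,0],35]
    - [[0,0,0.003],[0,0,0],60]
    - [[0,0,0.003],[0,0,0],80]
    - [[0,0,0.003],[0,0,0],85]
    - [[0,0,-0.03],[0,0,0],85]
    - [[0,0,-0.09],[0,0,0],85]
    - [[0.02,-0.04,-0.14],[0,0,0],85]
    - [[0.06,-0.1,-0.15],[0,0,0],85]
    - [[0.092,-0.155,-0.15],[0,0,0],85]
    - [[0.125,-0.21,-0.15],[0,0,0],85]
    - [[0.158,-0.265,-0.15],[0,0,0],85]
    - [[0.19,-0.32,-0.15],[0,0,0],85]
    - [[0.223,-0.375,-0.15],[0,0,0],85]
    - [[0.256,-0.43,-0.15],[0,0,0],85]
    - [[0.285,-0.478,-0.15],[0,0,0],85]
    - [[0.302,-0.506,-0.14],[0,0,0],85]
    - [[0.302,-0.506,-0.1],[0,0,0],85]
    - [[0.302,-0.506,-0.05],[0,0,0],85]
    - [[0.302,-0.506,0],[0,0,0],85]
    - [[0.302,-0.506,0.03],[0,0,0],85]

```text
t: 6.65
eef_pos: [456.0, -186.6, 62.1]
tool_rot: [0.197, -3.134, -0.002]
wrist_force: [0.1, 0.3, 0.0]
gripper_width: 84.8
grip_force: 0.0
```

>>> play_rows:
  increments:
    - [[0,0,0],[0,0,0],60]
    - [[0,0,0],[0,0,0],40]
    - [[0,0,0],[0,0,0],35]
    - [[0,0,0],[0,0,0],35]
    - [[0,0,0],[0,0,0],35]

```text
t: 7.15
eef_pos: [457.9, -187.2, 65.7]
tool_rot: [-0.198, 3.133, -0.002]
wrist_force: [-0.7, 2.7, 7.8]
gripper_width: 43.5
grip_force: 35.6
```

```bash
python3 - <<'E'
from h import *
im=manip.capture('top');cv2.imwrite('pics/t3.png',cv2.resize(cv2.cvtColor(im,4)[130:300,130:430],None,fx=2.66,fy=2.66,interpolation=2))
go((cab(-178.5,0,220),187.2),(cab(-178.5,0,86),187.2))
E
```

```text
7.2 [ 457.9 -187.2   65.7] th -172.8 J6 -0.68 w 43.7 F [-0.4  2.2  7. ]
[560.5 207.9 220. ] 187.2 -> [-0.2025  0.5051 -0.2061] [-0.001   0.0016  0.0003]
[560.5 207.9  86. ] 187.2 -> [-0.202   0.5054 -0.0274] [-0.001   0.0016  0.0003]
```

View pics/t3.png

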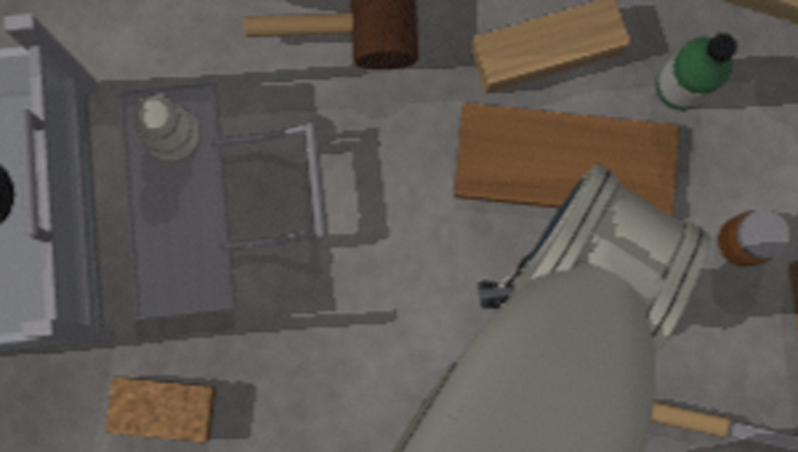

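Bust 1 stands on the tray (foot at crop (178,138)). Carrying bust 2 to the middle.

>>> play_rows:
  increments:
    - [[0,0,-0.04],[0,0,0],35]
    - [[0,0,-0.1],[0,0,0],35]
    - [[-0.01,0.03,-0.16],[0,0,0],35]
    - [[-0.035,0.08,-0.19],[0,0,0],35]
    - [[-0.055,0.135,-0.2],[0,0,0],35]
    - [[-0.077,0.19,-0.2],[0,0,0],35]
    - [[-0.098,0.245,-0.2],[0,0,0],35]
    - [[-0.12,0.3,-0.2],[0,0,0],35]
    - [[-0.142,0.355,-0.2],[0,0,0],35]
    - [[-0.164,0.41,-0.2],[0,0,0],35]
    - [[-0.185,0.46,-0.2],[0,0,0],35]
    - [[-0.198,0.49,-0.18],[0,0,0],35]
    - [[-0.202,0.505,-0.15],[0,0,0],35]
    - [[-0.202,0.505,-0.11],[0,0,0],35]
    - [[-0.202,0.505,-0.075],[0,0,0],35]
    - [[-0.202,0.505,-0.05],[0,0,0],35]
    - [[-0.202,0.505,-0.036],[0,0,0],35]
    - [[-0.202,0.505,-0.029],[0,0,0],35]
    - [[-0.202,0.505,-0.027],[0,0,0],35]
    - [[-0.202,0.505,-0.027],[0,0,0],35]

```text
t: 9.2
eef_pos: [560.3, 208.0, 85.6]
tool_rot: [-0.197, 3.134, 0.0]
wrist_force: [0.4, -0.0, -2.6]
gripper_width: 43.7
grip_force: 37.2
```

```bash
python3 - <<'E'
from h import *
B=[440,-289]
go((cab(-178.5,0,86),187.2),(B+[200],187.2),(B+[64],187.2))
E
```

```text
9.2 [560.3 208.   85.6] th -172.8 J6 0.09 w 43.7 F [ 0.4 -0.  -2.6]
[560.5 207.9  86. ] 187.2 -> [-0.0002 -0.0001 -0.0005] [0.0001 0.0012 0.0001]
[ 440 -289  200] 187.2 -> [ 0.242  -0.6372 -0.1531] [0.0001 0.0012 0.0001]
[ 440 -289   64] 187.2 -> [ 0.2423 -0.6373  0.0283] [0.0001 0.0012 0.0001]
```

>>> play_rows:
  increments:
    - [[0,0,0.001],[0,0,0],35]
    - [[0,0,0.001],[0,0,0],60]
    - [[0,0,0.001],[0,0,0],80]
    - [[0,0,0],[0,0,0],85]
    - [[0,0,-0.04],[0,0,0],85]
    - [[0,0,-0.1],[0,0,0],85]
    - [[0.01,-0.04,-0.14],[0,0,0],85]
    - [[0.034,-0.09,-0.15],[0,0,0],85]
    - [[0.058,-0.15,-0.15],[0,0,0],85]
    - [[0.08,-0.21,-0.15],[0,0,0],85]
    - [[0.103,-0.27,-0.15],[0,0,0],85]
    - [[0.125,-0.33,-0.15],[0,0,0],85]
    - [[0.149,-0.39,-0.15],[0,0,0],85]
    - [[0.171,-0.45,-0.15],[0,0,0],85]
    - [[0.194,-0.51,-0.15],[0,0,0],85]
    - [[0.216,-0.57,-0.15],[0,0,0],85]
    - [[0.234,-0.615,-0.15],[0,0,0],85]
    - [[0.242,-0.637,-0.15],[0,0,0],85]
    - [[0.242,-0.637,-0.15],[0,0,0],85]
    - [[0.242,-0.637,-0.15],[0,0,0],85]

```text
t: 11.2
eef_pos: [439.7, -288.4, 196.7]
tool_rot: [0.197, -3.135, -0.001]
wrist_force: [-0.3, 0.2, -0.0]
gripper_width: 85.2
grip_force: 0.0
```

```bash
python3 - <<'E'
from h import *
s=manip.sense();a=manip.capture('wrist');b=manip.capture('top')
a=cv2.cvtColor(a,4);b=cv2.cvtColor(b,4)
b=cv2.resize(b[150:270,150:270],(400,400));cv2.imwrite('pics/w4.png',np.hstack([cv2.resize(a[40:340,:],(400,400*300//560*1)) if 0 else cv2.resize(a,(400,300)).copy() if 0 else cv2.copyMakeBorder(cv2.resize(a,(400,300)),0,100,0,0,0),b]))
go(([440,-289,64],187.2))
print(wproj([440,-289,105],s['eef_pos'],s['tool_rot']))
E
```

```text
11.3 [ 440.  -287.7  196.9] th -172.7 J6 -0.87 w 84.9 F [ 0.2 -1.4  0.3]
[ 440 -289   64] 187.2 -> [ 0.0002 -0.0018  0.1772] [0.0002 0.     0.0009]
(np.float64(278.12537315908713), np.float64(215.71068120529787))
```

View pics/w4.png

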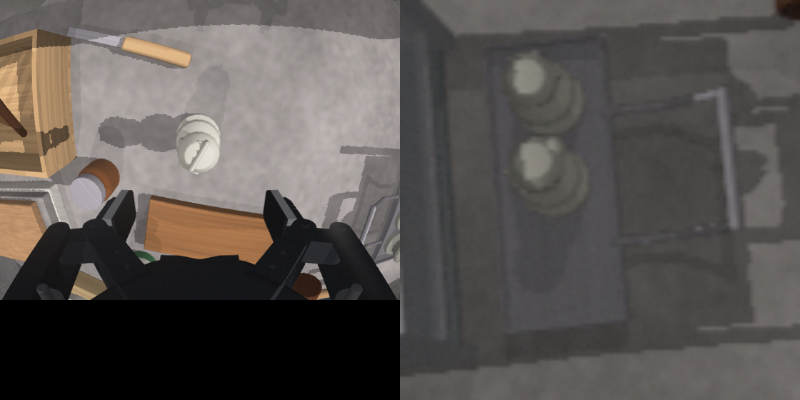

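Left: bust 3's head at about (199,152), i.e. (279,213) full-size, as predicted. Right: both busts upright on the tray. Grip bust 3.

>>> play_rows:
  increments:
    - [[0,0,0.05],[0,0,0],85]
    - [[0,0,0.1],[0,0,0],85]
    - [[0,0,0.15],[0,0,0],85]
    - [[0,0,0.177],[0,0,0],85]
    - [[0,0,0.177],[0,0,0],60]
    - [[0,0,0.177],[0,0,0],40]
    - [[0,0,0.177],[0,0,0],35]
    - [[0,0,0.177],[0,0,0],35]
    - [[0,0,0.177],[0,0,0],35]
    - [[0,0,0.177],[0,0,0],35]

```text
t: 12.3
eef_pos: [440.5, -289.4, 65.7]
tool_rot: [-0.197, 3.133, -0.003]
wrist_force: [-0.4, 0.7, 7.6]
gripper_width: 43.6
grip_force: 36.0
```

```bash
python3 - <<'E'
from h import *
go((cab(-178.5,75,220),187.2),(cab(-178.5,75,86),187.2))
E
```

```text
12.3 [ 440.5 -289.4   65.7] th -172.8 J6 -0.87 w 43.6 F [-0.4  0.7  7.6]
[486.1 198.5 220. ] 187.2 -> [-0.1424  0.6373 -0.2067] [-0.0013  0.0016  0.0001]
[486.1 198.5  86. ] 187.2 -> [-0.142   0.6377 -0.028 ] [-0.0013  0.0016  0.0001]
```

>>> play_rows:
  increments:
    - [[0,0,-0.05],[0,0,0],35]
    - [[0,0,-0.11],[0,0,0],35]
    - [[-0.007,0.03,-0.16],[0,0,0],35]
    - [[-0.019,0.085,-0.19],[0,0,0],35]
    - [[-0.033,0.148,-0.2],[0,0,0],35]
    - [[-0.047,0.21,-0.2],[0,0,0],35]
    - [[-0.061,0.273,-0.2],[0,0,0],35]
    - [[-0.075,0.336,-0.2],[0,0,0],35]
    - [[-0.089,0.4,-0.2],[0,0,0],35]
    - [[-0.103,0.462,-0.2],[0,0,0],35]
    - [[-0.117,0.525,-0.2],[0,0,0],35]
    - [[-0.13,0.585,-0.19],[0,0,0],35]
    - [[-0.138,0.622,-0.17],[0,0,0],35]
    - [[-0.142,0.637,-0.14],[0,0,0],35]
    - [[-0.142,0.637,-0.1],[0,0,0],35]
    - [[-0.142,0.637,-0.065],[0,0,0],35]
    - [[-0.142,0.637,-0.042],[0,0,0],35]
    - [[-0.142,0.637,-0.03],[0,0,0],35]
    - [[-0.142,0.637,-0.026],[0,0,0],35]
    - [[-0.142,0.637,-0.026],[0,0,0],35]

```text
t: 14.3
eef_pos: [485.2, 198.3, 85.3]
tool_rot: [-0.197, 3.134, 0.0]
wrist_force: [-6.3, -1.5, 9.4]
gripper_width: 43.7
grip_force: 38.8
```

```bash
python3 - <<'E'
from h import *
go((cab(-80,0,270),187.2),(cab(-80,0,210),187.2))
E
```

```text
14.3 [485.2 198.3  85.3] th -172.8 J6 0.1 w 43.7 F [-6.3 -1.5  9.4]
[548.1 305.6 270. ] 187.2 -> [-0.1014  0.1314 -0.2461] [-0.      0.0006 -0.    ]
[548.1 305.6 210. ] 187.2 -> [-0.1013  0.1314 -0.1661] [-0.      0.0006 -0.    ]
```

>>> play_rows:
  increments:
    - [[0,0,0],[0,0,0],60]
    - [[0,0,0],[0,0,0],80]
    - [[0,0,0],[0,0,0],85]
    - [[0,0,-0.03],[0,0,0],85]
    - [[0,0,-0.09],[0,0,0],85]
    - [[0,0,-0.15],[0,0,0],85]
    - [[0,0,-0.21],[0,0,0],85]
    - [[0,0,-0.26],[0,0,0],85]
    - [[-0.03,0.04,-0.26],[0,0,0],85]
    - [[-0.06,0.08,-0.26],[0,0,0],85]
    - [[-0.09,0.117,-0.26],[0,0,0],85]
    - [[-0.101,0.131,-0.26],[0,0,0],85]
    - [[-0.101,0.131,-0.26],[0,0,0],85]
    - [[-0.101,0.131,-0.26],[0,0,0],85]

```text
t: 15.7
eef_pos: [548.0, 305.3, 278.2]
tool_rot: [0.198, -3.135, 0.001]
wrist_force: [0.2, 0.0, -0.2]
gripper_width: 84.8
grip_force: 0.0
```

```bash
python3 - <<'E'
from h import *
go()
s=manip.sense();a=cv2.cvtColor(manip.capture('wrist'),4);cv2.imwrite('pics/w5.png',a)
for X in(cab(-80,-55,225),cab(-80,55,225),cab(0,0,211),cab(-178.5,0,112+20)): print(X.round(0),np.round(wproj(X,s['eef_pos'],s['tool_rot']),1))
E
```

```text
15.7 [548.  305.3 278.2] th -172.8 J6 0.25 w 84.8 F [ 0.2  0.  -0.2]
[603. 313. 225.] [279.6 305.3]
[494. 299. 225.] [279.6 148. ]
[538. 385. 211.] [391.5 225.8]
[560. 208. 132.] [175.9 198.1]
```

View pics/w5.png

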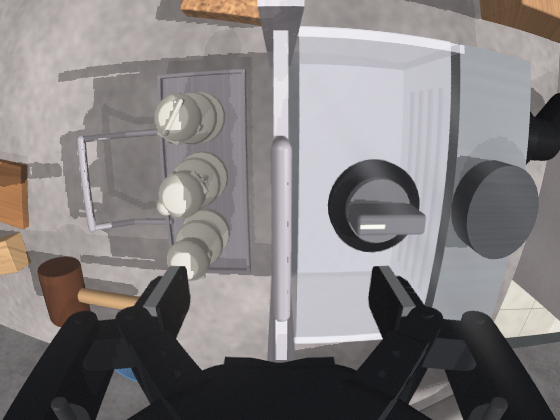

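Wrist view: sash bar spans (282,137)–(282,322), knob top at (392,224) and all three busts stand on the tray. These match the predictions to within about 2 mm. Pinching the sash bar.

>>> play_rows:
  increments:
    - [[0,0.002,0.04],[0,0,0],70]
    - [[0,0.002,0.07],[0,0,0],50]
    - [[0,0.002,0.09],[0,0,0],40]
    - [[0,0.002,0.095],[0,0,0],30]
    - [[0,0.002,0.095],[0,0,0],20]
    - [[0,0.002,0.095],[0,0,0],8]
    - [[0,0.002,0.095],[0,0,0],5]
    - [[0,0.002,0.095],[0,0,0],5]
    - [[0,0.002,0.095],[0,0,0],5]
  squeeze: 50

```text
t: 16.65
eef_pos: [548.1, 306.7, 208.0]
tool_rot: [-0.197, 3.134, -0.0]
wrist_force: [-1.3, -3.7, 3.3]
gripper_width: 10.4
grip_force: 48.9
```

>>> play_rows:
  increments:
    - [[0,0,-0.01],[0,0,0],5]
    - [[0,0,-0.02],[0,0,0],5]
    - [[0,0,-0.03],[0,0,0],5]
    - [[0,0,-0.04],[0,0,0],5]
    - [[0,0,-0.055],[0,0,0],5]
    - [[0,0,-0.07],[0,0,0],5]
    - [[0,0,-0.085],[0,0,0],5]
    - [[0,0,-0.1],[0,0,0],5]
    - [[0,0,-0.1],[0,0,0],5]

```text
t: 17.55
eef_pos: [548.2, 306.7, 285.2]
tool_rot: [-0.197, 3.132, 0.001]
wrist_force: [-1.3, -5.3, 3.7]
gripper_width: 10.1
grip_force: 50.1
```

>>> play_rows:
  increments:
    - [[0,0,-0.008],[0,0,0],5]
    - [[0,0,-0.016],[0,0,0],5]
    - [[0,0,-0.024],[0,0,0],5]
    - [[0,0,-0.024],[0,0,0],5]

```text
t: 17.95
eef_pos: [547.9, 306.7, 300.1]
tool_rot: [0.197, -3.134, 0.001]
wrist_force: [3.0, -4.7, -13.8]
gripper_width: 10.3
grip_force: 53.6
```

```bash
python3 - <<'E'
from h import *
go()
a=cv2.cvtColor(manip.capture('scene'),4)
cv2.imwrite('pics/s6.png',cv2.resize(a[100:300,260:460],None,fx=3,fy=3,interpolation=2))
E
```

```text
17.95 [547.9 306.7 300.1] th -172.8 J6 0.25 w 10.3 F [  3.   -4.7 -13.8]
```

View pics/s6.png

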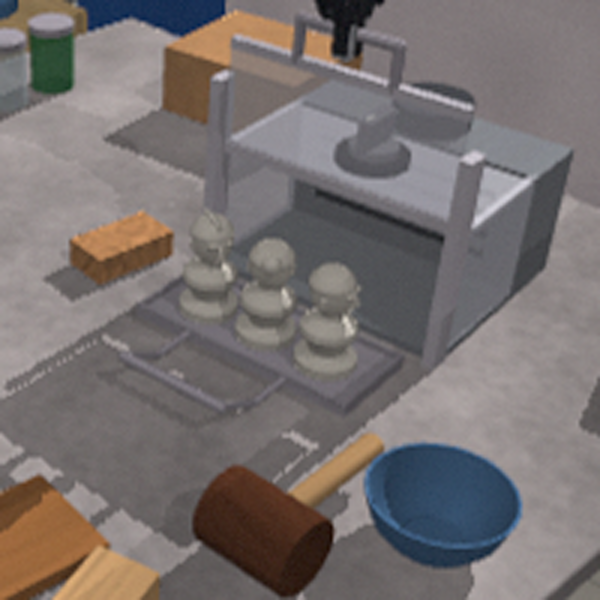

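Sash is well up and all three busts are upright on the tray. A last nudge to the stop, then release.

>>> play_rows:
  increments:
    - [[0,0,-0.005],[0,0,0],5]
    - [[0,0,-0.01],[0,0,0],5]
    - [[0,0,-0.01],[0,0,0],5]

```text
t: 18.3
eef_pos: [547.1, 306.5, 302.1]
tool_rot: [0.197, -3.125, 0.005]
wrist_force: [4.2, -2.6, -44.7]
gripper_width: 10.2
grip_force: 48.9
```

```bash
python3 - <<'E'
from h import *
tg=cab(-178.5-160,0,0)
go((cab(-80,0,390),187.2),(tg+[0,0,200],187.2),(tg+[0,0,36],187.2))
E
```

```text
18.3 [547.1 306.5 302.1] th -172.8 J6 0.25 w 10.2 F [  4.2  -2.6 -44.7]
[548.1 305.6 390. ] 187.2 -> [ 1.000e-04 -1.700e-03 -1.172e-01] [-0.0017 -0.0069  0.    ]
[580.7  49.2 200. ] 187.2 -> [-0.0028 -0.3456  0.1371] [-0.0017 -0.0069  0.    ]
[580.7  49.2  36. ] 187.2 -> [-0.0052 -0.345   0.3557] [-0.0017 -0.0069  0.    ]
```

Stop reached (45 N, TCP 302). Release, back over the bar and down to the tray handle.

>>> play_rows:
  increments:
    - [[0,0,0.009],[0,0,0],5]
    - [[0,0,0.009],[0,0,0],40]
    - [[0,0,0.009],[0,0,0],70]
    - [[0,0,0.009],[0,0,0],85]
    - [[0,0,-0.03],[0,0,0],85]
    - [[0,0,-0.07],[0,0,0],85]
    - [[0,-0.06,-0.07],[0,0,0],85]
    - [[0,-0.12,-0.07],[0,0,0],85]
    - [[0,-0.18,-0.07],[0,0,0],85]
    - [[0,-0.24,-0.07],[0,0,0],85]
    - [[-0.003,-0.3,-0.05],[0,0,0],85]
    - [[-0.003,-0.34,0],[0,0,0],85]
    - [[-0.003,-0.344,0.06],[0,0,0],85]
    - [[-0.003,-0.344,0.12],[0,0,0],85]
    - [[-0.003,-0.344,0.18],[0,0,0],85]
    - [[-0.003,-0.344,0.24],[0,0,0],85]
    - [[-0.003,-0.344,0.29],[0,0,0],80]
    - [[-0.003,-0.344,0.33],[0,0,0],70]
    - [[-0.003,-0.344,0.36],[0,0,0],60]
    - [[-0.003,-0.344,0.366],[0,0,0],50]

```text
t: 20.3
eef_pos: [581.7, 51.5, 31.6]
tool_rot: [0.198, -3.133, -0.001]
wrist_force: [-0.2, -0.2, 0.6]
gripper_width: 49.9
grip_force: 0.0
```

>>> play_rows:
  increments:
    - [[0,0,0],[0,0,0],30]
    - [[0,0,0],[0,0,0],15]
    - [[0,0,0],[0,0,0],5]
    - [[0,0,0],[0,0,0],5]
    - [[0,0,0],[0,0,0],5]
  squeeze: 40

```text
t: 20.8
eef_pos: [583.7, 51.4, 35.0]
tool_rot: [-0.198, 3.132, -0.0]
wrist_force: [-0.7, 1.0, 7.2]
gripper_width: 10.4
grip_force: 39.2
```

>>> play_rows:
  increments:
    - [[0,0.006,0],[0,0,0],5]
    - [[0,0.016,0],[0,0,0],5]
    - [[0,0.03,0],[0,0,0],5]
    - [[0,0.046,0],[0,0,0],5]
    - [[0,0.063,0],[0,0,0],5]
    - [[0,0.08,0],[0,0,0],5]
    - [[0,0.097,0],[0,0,0],5]
    - [[0,0.114,0],[0,0,0],5]
    - [[0,0.131,0],[0,0,0],5]
    - [[0,0.148,0],[0,0,0],5]
    - [[0,0.165,0],[0,0,0],5]
    - [[0,0.18,0],[0,0,0],5]
    - [[0,0.194,0],[0,0,0],5]
    - [[0,0.206,0],[0,0,0],5]
    - [[0,0.216,0],[0,0,0],5]
    - [[0,0.224,0],[0,0,0],5]
    - [[0,0.23,0],[0,0,0],5]
    - [[0,0.234,0],[0,0,0],5]
    - [[0,0.234,0],[0,0,0],5]

```text
t: 22.7
eef_pos: [561.0, 225.8, 35.0]
tool_rot: [-0.198, 3.133, 0.001]
wrist_force: [-2.8, 0.4, 8.9]
gripper_width: 10.3
grip_force: 39.5
```

>>> play_rows:
  increments:
    - [[0,0.004,0],[0,0,0],5]
    - [[0,0.008,0],[0,0,0],5]
    - [[0,0.012,0],[0,0,0],5]
    - [[0,0.012,0],[0,0,0],5]

```text
t: 23.1
eef_pos: [560.7, 227.9, 35.0]
tool_rot: [-0.19, 3.133, -0.02]
wrist_force: [0.3, -35.4, 12.5]
gripper_width: 10.1
grip_force: 40.8
```

```bash
python3 - <<'E'
from h import *
go((cab(-160,0,36),187.2))
a=cv2.cvtColor(manip.capture('scene'),4)
cv2.imwrite('pics/s7.png',cv2.resize(a[100:300,260:460],None,fx=3,fy=3,interpolation=2))
E
```

```text
23.1 [560.7 227.9  35. ] th -173.0 J6 0.13 w 10.1 F [  0.3 -35.4  12.5]
[558.2 226.3  36. ] 187.2 -> [ 0.0036 -0.0017 -0.0013] [-0.0083  0.001  -0.0028]
```

Tray at its home stop (35 N). Release, up and over to the raised sash bar.

>>> play_rows:
  increments:
    - [[0,-0.008,0],[0,0,0],5]
    - [[0,-0.008,0],[0,0,0],30]
    - [[0,-0.008,0],[0,0,0],50]
    - [[0,-0.009,0],[0,0,0],60]
    - [[0,-0.009,-0.03],[0,0,0],60]
    - [[0,-0.04,-0.08],[0,0,0],60]
    - [[0,-0.06,-0.14],[0,0,0],60]
    - [[0,-0.06,-0.2],[0,0,0],60]
    - [[0,-0.06,-0.26],[0,0,0],60]
    - [[0,-0.06,-0.32],[0,0,0],60]
    - [[0,-0.05,-0.38],[0,0,0],60]
    - [[0,-0.03,-0.43],[0,0,0],60]
    - [[0.002,0.03,-0.44],[0,0,0],60]
    - [[0.002,0.08,-0.44],[0,0,0],60]
    - [[0.002,0.097,-0.43],[0,0,0],60]
    - [[0.002,0.097,-0.4],[0,0,0],60]
    - [[0.002,0.097,-0.37],[0,0,0],60]
    - [[0.002,0.097,-0.358],[0,0,0],40]
    - [[0.002,0.097,-0.358],[0,0,0],15]
    - [[0.002,0.097,-0.358],[0,0,0],5]

```text
t: 25.15
eef_pos: [549.0, 306.1, 302.6]
tool_rot: [-0.197, 3.135, 0.0]
wrist_force: [-0.3, 1.4, 0.4]
gripper_width: 16.8
grip_force: 0.0
```

>>> play_rows:
  increments:
    - [[0,0,0],[0,0,0],5]
    - [[0,0,0],[0,0,0],5]
    - [[0,0,0],[0,0,0],5]
  squeeze: 50

```text
t: 25.45
eef_pos: [549.1, 306.7, 302.9]
tool_rot: [-0.198, 3.134, 0.002]
wrist_force: [-0.1, 4.1, 4.1]
gripper_width: 10.3
grip_force: 49.1
```

```bash
python3 - <<'E'
from h import *
go()
b=cv2.cvtColor(manip.capture('scene'),4)
cv2.imwrite('pics/s8.png',np.hstack([cv2.resize(b[110:260,300:450],(600,600),interpolation=2)]))
E
```

```text
25.45 [549.1 306.7 302.9] th -172.8 J6 0.25 w 10.3 F [-0.1  4.1  4.1]
```

View pics/s8.png

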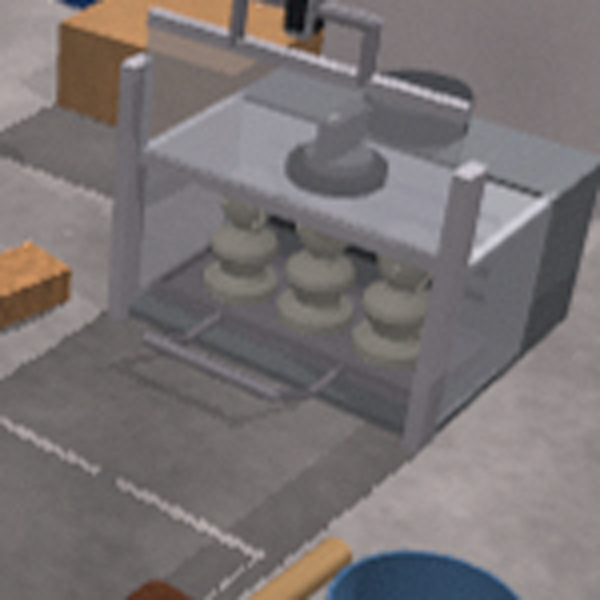

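Three busts upright on the home tray under the raised sash. Lowering the sash 120 mm.

>>> play_rows:
  increments:
    - [[0,0,0.01],[0,0,0],5]
    - [[0,0,0.025],[0,0,0],5]
    - [[0,0,0.04],[0,0,0],5]
    - [[0,0,0.055],[0,0,0],5]
    - [[0,0,0.07],[0,0,0],5]
    - [[0,0,0.085],[0,0,0],5]
    - [[0,0,0.1],[0,0,0],5]
    - [[0,0,0.115],[0,0,0],5]
    - [[0,0,0.13],[0,0,0],5]
    - [[0,0,0.142],[0,0,0],5]
    - [[0,0,0.15],[0,0,0],5]
    - [[0,0,0.156],[0,0,0],5]
    - [[0,0,0.16],[0,0,0],5]
    - [[0,0,0.163],[0,0,0],5]
    - [[0,0,0.163],[0,0,0],5]

```text
t: 27.0
eef_pos: [549.3, 306.8, 184.1]
tool_rot: [-0.198, 3.129, 0.004]
wrist_force: [-9.4, 1.4, 34.7]
gripper_width: 10.2
grip_force: 52.2
```

>>> play_rows:
  increments:
    - [[0,0,0.004],[0,0,0],5]
    - [[0,0,0.004],[0,0,0],5]

```text
t: 27.2
eef_pos: [549.4, 306.8, 183.9]
tool_rot: [-0.198, 3.126, 0.005]
wrist_force: [-15.3, -1.5, 52.6]
gripper_width: 10.3
grip_force: 54.0
```

>>> play_rows:
  increments:
    - [[0,0,-0.009],[0,0,0],5]
    - [[0,0,-0.009],[0,0,0],30]
    - [[0,0,-0.009],[0,0,0],50]
    - [[0,0,-0.01],[0,0,0],60]
    - [[0,0,-0.06],[0,0,0],60]
    - [[0,0,-0.11],[0,0,0],60]
    - [[0,0.03,-0.12],[0,0,-0.09],60]
    - [[0,0.06,-0.12],[0,0,-0.18],60]
    - [[0,0.09,-0.12],[0,0,-0.27],60]
    - [[0.001,0.106,-0.12],[0,0,-0.36],60]
    - [[0.001,0.106,-0.12],[0,0,-0.45],60]
    - [[0.001,0.106,-0.12],[0,0,-0.54],60]
    - [[0.001,0.106,-0.12],[0,0,-0.63],60]
    - [[0.001,0.106,-0.12],[0,0,-0.72],60]
    - [[0.001,0.106,-0.12],[0,0,-0.81],60]
    - [[0.001,0.106,-0.12],[0,0,-0.9],60]
    - [[0.001,0.106,-0.12],[0,0,-1],60]
    - [[0.001,0.106,-0.12],[0,0,-1],60]
    - [[0.001,0.106,-0.12],[0,0,-1],60]

```text
t: 29.1
eef_pos: [538.2, 384.9, 266.0]
tool_rot: [2.352, -2.082, -0.0]
wrist_force: [-0.1, -0.0, 0.1]
gripper_width: 60.3
grip_force: 0.0
```

```bash
python3 - <<'E'
from h import *
go(([538.5,386,184],-82.8))
s=manip.sense();print(np.round(wproj([538.5,386,211],s['eef_pos'],s['tool_rot']),1))
print([np.round(wproj(np.r_[np.array([538.5,386])+d*ex,211],s['eef_pos'],s['tool_rot']),1) for d in(-27,27)])
a=cv2.cvtColor(manip.capture('wrist'),4);cv2.imwrite('pics/w9.png',cv2.resize(a[60:360,130:430],None,fx=2,fy=2,interpolation=2))
E
```

```text
29.1 [538.2 384.9 266. ] th -83.0 J6 -1.2 w 60.3 F [-0.1 -0.   0.1]
[538.5 386.  184. ] -82.8 -> [-0.0015 -0.0007  0.1093] [ 0.0005 -0.0004 -0.0026]
[278.  233.9]
[array([277.7, 193.6]), array([278.2, 270.8])]
```

View pics/w9.png

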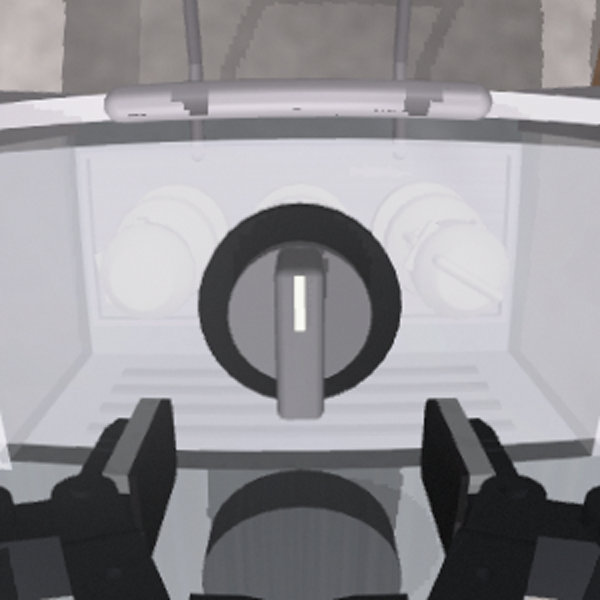

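Knob bar is central in the view: column 280 against a predicted 278 (crop (300,272)–(300,418)). Gripping and twisting clockwise.

>>> play_rows:
  increments:
    - [[-0.0015,0.001,0.04],[0,0,0],60]
    - [[-0.0015,0.001,0.08],[0,0,0],60]
    - [[-0.0015,0.001,0.1],[0,0,0],50]
    - [[-0.0015,0.001,0.108],[0,0,0],35]
    - [[-0.0015,0.001,0.108],[0,0,0],20]
    - [[-0.0015,0.001,0.108],[0,0,0],8]
    - [[-0.0015,0.001,0.108],[0,0,0],8]
    - [[-0.0015,0.001,0.108],[0,0,0],8]
    - [[-0.0015,0.001,0.108],[0,0,0],8]
  squeeze: 40

```text
t: 30.05
eef_pos: [537.5, 386.1, 185.9]
tool_rot: [-2.356, 2.077, -0.001]
wrist_force: [0.6, -0.5, -3.6]
gripper_width: 15.1
grip_force: 44.3
```

>>> play_rows:
  increments:
    - [[0,0,0],[0,0,0.07],8]
    - [[0,0,0],[0,0,0.14],8]
    - [[0,0,0],[0,0,0.21],8]
    - [[0,0,0],[0,0,0.28],8]
    - [[0,0,0],[0,0,0.35],8]
    - [[0,0,0],[0,0,0.42],8]
    - [[0,0,0],[0,0,0.49],8]
    - [[0,0,0],[0,0,0.56],8]
    - [[0,0,0],[0,0,0.62],8]
    - [[0,0,0],[0,0,0.68],8]
    - [[0,0,0],[0,0,0.73],8]
    - [[0,0,0],[0,0,0.77],8]
    - [[0,0,0],[0,0,0.785],8]
    - [[0,0,0],[0,0,0.785],8]
    - [[0,0,0],[0,0,0.785],8]

```text
t: 31.55
eef_pos: [537.6, 386.1, 186.0]
tool_rot: [-0.724, 3.056, -0.0]
wrist_force: [3.2, -1.7, -0.6]
gripper_width: 15.2
grip_force: 48.5
```

```bash
python3 - <<'E'
from h import *
s=manip.sense();print(s['moment'],s['joints']);go()
E
```

```text
[-0.28328784 -0.65591284  0.99934855] [ 4.96326045e-01  4.65634608e-01  2.22166515e-01  1.32620548e+00
 -4.50133898e-04  3.10338965e-02]
31.55 [537.6 386.1 186. ] th -153.3 J6 0.03 w 15.2 F [ 3.2 -1.7 -0.6]
```

At the stop (turn 70.5°, moment 1 N m). Release and lift.

>>> play_rows:
  increments:
    - [[0,0,0],[0,0,0.77],30]
    - [[0,0,0],[0,0,0.77],60]
    - [[0,0,0],[0,0,0.77],85]
    - [[0,0,0],[0,0,0.77],85]
    - [[0,0,0],[0,0,0.77],85]
    - [[0,0,0],[0,0,0.77],85]
    - [[0,0,-0.04],[0,0,0.77],85]
    - [[0,0,-0.1],[0,0,0.77],85]
    - [[0,0,-0.1],[0,0,0.77],85]
    - [[0,0,-0.1],[0,0,0.77],85]

```text
t: 32.55
eef_pos: [537.4, 386.5, 262.0]
tool_rot: [1.143, 2.925, 0.004]
wrist_force: [0.2, 0.2, 0.3]
gripper_width: 85.3
grip_force: 0.0
```

```bash
python3 - <<'E'
from h import *
go(([549,306.8,265],187.2),([549,306.8,184],187.2))
s=manip.sense()
a=manip.capture('wrist')
# direction of the knob bar top from its white mark
c=np.array(wproj([538.5,386,211],s['eef_pos'],s['tool_rot']))
print('centre',c.round(1))
x,y=c.astype(int);g=a[y-45:y+45,x-45:x+45].astype(int);m=(g.min(2)>225);ys,xs=np.nonzero(m);print(len(xs))
for d in(-27,27): print(np.round(wproj(np.r_[np.array([538.5,386])+d*ex,211],s['eef_pos'],s['tool_rot']),1))
cv2.imwrite('pics/w10.png',cv2.resize(cv2.cvtColor(a,4)[60:360,130:430],None,fx=2,fy=2,interpolation=2))
E
```

```text
32.55 [537.4 386.5 262. ] th 137.3 J6 1.24 w 85.3 F [0.2 0.2 0.3]
[549.  306.8 265. ] 187.2 -> [-0.0834 -0.0676 -0.0041] [ 0.0016  0.0011 -0.5542]
[549.  306.8 184. ] 187.2 -> [-0.0833 -0.0679  0.1039] [ 0.0016  0.0011 -0.5542]
centre [279.6 236.1]
72
[253.4 264.9]
[307.5 205. ]
```

View pics/w10.png

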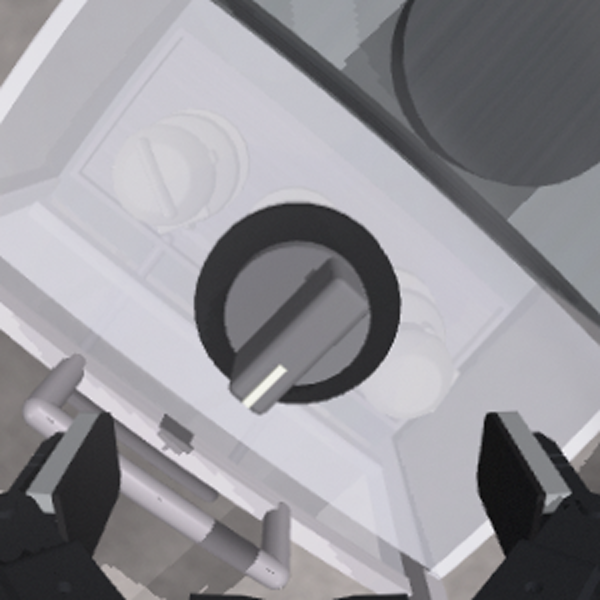

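The knob has sprung back: its bar points along the cabinet's x. (I turned the open gripper too far, harmlessly.) Back to the sash bar.

>>> play_rows:
  increments:
    - [[0,0,0],[0,0,-0.09],70]
    - [[-0.02,-0.016,0],[0,0,-0.18],60]
    - [[-0.04,-0.032,0],[0,0,-0.27],60]
    - [[-0.06,-0.049,0],[0,0,-0.36],60]
    - [[-0.08,-0.065,0],[0,0,-0.45],60]
    - [[-0.083,-0.068,0],[0,0,-0.54],60]
    - [[-0.083,-0.068,0],[0,0,-0.554],60]
    - [[-0.083,-0.068,0.04],[0,0,-0.554],60]
    - [[-0.083,-0.068,0.08],[0,0,-0.554],60]
    - [[-0.083,-0.068,0.1],[0,0,-0.554],50]
    - [[-0.083,-0.068,0.103],[0,0,-0.554],30]
    - [[-0.083,-0.068,0.103],[0,0,-0.554],15]
    - [[-0.083,-0.068,0.103],[0,0,-0.554],5]
    - [[-0.083,-0.068,0.103],[0,0,-0.554],5]
    - [[-0.083,-0.068,0.103],[0,0,-0.554],5]
  squeeze: 50

```text
t: 34.1
eef_pos: [548.5, 306.7, 184.0]
tool_rot: [-0.195, 3.135, 0.001]
wrist_force: [-0.9, 2.5, 0.5]
gripper_width: 10.6
grip_force: 49.0
```

>>> play_rows:
  increments:
    - [[0,0,-0.01],[0,0,0],5]
    - [[0,0,-0.024],[0,0,0],5]
    - [[0,0,-0.04],[0,0,0],5]
    - [[0,0,-0.056],[0,0,0],5]
    - [[0,0,-0.072],[0,0,0],5]
    - [[0,0,-0.088],[0,0,0],5]
    - [[0,0,-0.104],[0,0,0],5]
    - [[0,0,-0.12],[0,0,0],5]
    - [[0,0,-0.134],[0,0,0],5]
    - [[0,0,-0.146],[0,0,0],5]
    - [[0,0,-0.154],[0,0,0],5]
    - [[0,0,-0.158],[0,0,0],5]
    - [[0,0,-0.158],[0,0,0],5]

```text
t: 35.4
eef_pos: [548.5, 306.6, 302.5]
tool_rot: [-0.195, 3.135, 0.001]
wrist_force: [1.8, 5.0, -3.7]
gripper_width: 10.3
grip_force: 49.4
```

```bash
python3 - <<'E'
from h import *
go(([560.7,227.9,365],187.2),([560.7,227.9,34],187.2))
E
```

```text
35.4 [548.5 306.6 302.5] th -172.9 J6 0.25 w 10.3 F [ 1.8  5.  -3.7]
[560.7 227.9 365. ] 187.2 -> [-0.0032 -0.1061 -0.0833] [ 0.0004  0.0006 -0.0009]
[560.7 227.9  34. ] 187.2 -> [-0.0028 -0.1064  0.358 ] [ 0.0004  0.0006 -0.0009]
```

>>> play_rows:
  increments:
    - [[0,0,0],[0,0,0],30]
    - [[0,0,0],[0,0,0],60]
    - [[0,0,0],[0,0,0],60]
    - [[0,0,-0.04],[0,0,0],60]
    - [[0,0,-0.08],[0,0,0],60]
    - [[0,-0.05,-0.08],[0,0,0],60]
    - [[0,-0.1,-0.08],[0,0,0],60]
    - [[-0.003,-0.15,-0.07],[0,0,0],60]
    - [[-0.003,-0.166,-0.02],[0,0,0],60]
    - [[-0.003,-0.166,0.04],[0,0,0],60]
    - [[-0.003,-0.166,0.1],[0,0,0],60]
    - [[-0.003,-0.166,0.16],[0,0,0],60]
    - [[-0.003,-0.166,0.21],[0,0,0],60]
    - [[-0.003,-0.14,0.25],[0,0,0],60]
    - [[-0.003,-0.115,0.29],[0,0,0],60]
    - [[-0.003,-0.106,0.32],[0,0,0],60]
    - [[-0.003,-0.106,0.345],[0,0,0],60]
    - [[-0.003,-0.106,0.358],[0,0,0],50]
    - [[-0.003,-0.106,0.358],[0,0,0],25]
    - [[-0.003,-0.106,0.358],[0,0,0],5]

```text
t: 37.4
eef_pos: [560.9, 227.6, 34.1]
tool_rot: [-0.194, 3.135, 0.0]
wrist_force: [0.3, 0.6, -0.2]
gripper_width: 22.2
grip_force: 0.0
```

>>> play_rows:
  increments:
    - [[0,0,0],[0,0,0],5]
    - [[0,0,0],[0,0,0],5]
    - [[0,0,0],[0,0,0],5]
  squeeze: 40

```text
t: 37.7
eef_pos: [561.2, 227.6, 34.5]
tool_rot: [-0.194, 3.133, -0.0]
wrist_force: [-0.4, -1.3, 7.4]
gripper_width: 10.7
grip_force: 39.5
```

Draw the tray out, smoothly.

>>> play_rows:
  increments:
    - [[0,-0.006,0],[0,0,0],5]
    - [[0,-0.016,0],[0,0,0],5]
    - [[0,-0.03,0],[0,0,0],5]
    - [[0,-0.046,0],[0,0,0],5]
    - [[0,-0.063,0],[0,0,0],5]
    - [[0,-0.08,0],[0,0,0],5]
    - [[0,-0.097,0],[0,0,0],5]
    - [[0,-0.114,0],[0,0,0],5]
    - [[0,-0.131,0],[0,0,0],5]
    - [[0,-0.148,0],[0,0,0],5]
    - [[0,-0.165,0],[0,0,0],5]
    - [[0,-0.182,0],[0,0,0],5]
    - [[0,-0.198,0],[0,0,0],5]
    - [[0,-0.212,0],[0,0,0],5]
    - [[0,-0.224,0],[0,0,0],5]
    - [[0,-0.233,0],[0,0,0],5]
    - [[0,-0.239,0],[0,0,0],5]
    - [[0,-0.243,0],[0,0,0],5]
    - [[0,-0.246,0],[0,0,0],5]
    - [[0,-0.246,0],[0,0,0],5]

```text
t: 39.7
eef_pos: [585.0, 44.4, 34.5]
tool_rot: [-0.195, 3.132, -0.0]
wrist_force: [4.2, -0.1, 5.5]
gripper_width: 10.4
grip_force: 39.4
```

>>> play_rows:
  increments:
    - [[0,-0.003,0],[0,0,0],5]
    - [[0,-0.005,0],[0,0,0],5]
    - [[0,-0.005,0],[0,0,0],5]

```text
t: 40.0
eef_pos: [585.0, 44.1, 34.5]
tool_rot: [-0.198, 3.131, 0.01]
wrist_force: [3.4, 17.8, 7.0]
gripper_width: 10.2
grip_force: 39.9
```

```bash
python3 - <<'E'
from h import *
go()
s=manip.sense()['eef_pos'];TM=s[:2]+160*ex;print('tray mid',TM)
a=manip.capture('top');b=manip.capture('scene')
P=lambda n,X:(lambda c:(lambda p:(C[n]['fx']*p[0]/p[2]+C[n]['cx'],C[n]['fy']*p[1]/p[2]+C[n]['cy']))(C[n]['R']@X+C[n]['t']))(0)
np.save('top.npy',a)
# bright blobs near the predicted head tops
for n,im in(('top',a),('scene',b)):
  for d in(-75,0,75):
    X=np.r_[TM+d*ey,20+106]
    u,v=P(n,X);x,y=int(u),int(v);w=im[y-14:y+15,x-14:x+15].astype(int)
    m=(w.min(2)>(105 if n=='top' else 120))&(w.max(2)-w.min(2)<40);ys,xs=np.nonzero(m)
    print(n,d,round(u,1),round(v,1),len(xs),(xs.mean()+x-14).round(1),(ys.mean()+y-14).round(1),np.percentile(w.min(2),[10,50,90]))
E
```

```text
40.0 [585.   44.1  34.5] th -172.8 J6 -0.2 w 10.2 F [ 3.4 17.8  7. ]
tray mid [564.8253222  202.79477634]
top -75 189.0 170.4 11 191.9 169.1 [ 69.  79. 101.]
top 0 191.0 196.8 150 200.8 201.9 [ 72.  81. 116.]
top 75 193.0 223.8 501 198.7 224.3 [ 73. 112. 119.]
scene -75 372.2 192.9 111 369.2 194.5 [ 80.  83. 127.]
scene 0 350.8 183.9 131 348.7 184.0 [ 81.  95. 127.]
scene 75 331.0 175.5 132 334.9 171.3 [ 42. 103. 122.]
```

Tray at its outer stop (184 mm). Release and hover over the busts to check them with the wrist camera.

>>> play_rows:
  increments:
    - [[0,0.005,0],[0,0,0],20]
    - [[0,0.005,0],[0,0,0],50]
    - [[0,0.005,0],[0,0,0],60]
    - [[0,0.005,-0.04],[0,0,0],85]
    - [[0,0.005,-0.1],[0,0,0],85]
    - [[0,0.005,-0.16],[0,0,0],85]
    - [[0,0.005,-0.22],[0,0,0],85]
    - [[0,0.03,-0.28],[0,0,0],85]
    - [[0.002,0.08,-0.3],[0,0,0],85]
    - [[0.003,0.13,-0.3],[0,0,0],85]
    - [[0.004,0.18,-0.3],[0,0,0],85]
    - [[0.005,0.216,-0.3],[0,0,0],85]
    - [[0.005,0.216,-0.3],[0,0,0],85]
    - [[0.005,0.216,-0.3],[0,0,0],85]

```text
t: 41.5
eef_pos: [559.8, 201.2, 258.0]
tool_rot: [0.197, -3.135, 0.001]
wrist_force: [0.3, -0.2, -1.2]
gripper_width: 85.1
grip_force: 0.0
```

```bash
cat >> h.py <<'E'
def heads(Xs,thr=None,zt=0):
    """refine head-top positions Xs (world, at top height) in the wrist view by matching bright discs"""
    s=manip.sense();a=manip.capture('wrist');g=cv2.cvtColor(a,6);out=[]
    for X in Xs:
        u,v=wproj(X,s['eef_pos'],s['tool_rot']);e=wproj(np.array(X)+[0,12,0],s['eef_pos'],s['tool_rot'])
        k=np.hypot(e[0]-u,e[1]-v)/12;r=22.5*k
        h=int(r*1.9);x,y=int(u),int(v);y0,x0=max(y-h,0),max(x-h,0);w=g[y0:y+h,x0:x+h]
        t=thr or cv2.threshold(w,0,255,8)[0]
        c=cv2.HoughCircles(cv2.medianBlur(w,3),3,1,5,param1=80,param2=8,minRadius=int(r*.7),maxRadius=int(r*1.15))
        c=[] if c is None else c[0]
        res=[(atz(wray(q[0]+x0,q[1]+y0,s['eef_pos'],s['tool_rot']),X[2])[:2].round(1).tolist(),round(q[2]/k,1)) for q in c[:4]]
        m=np.uint8(w>t);n,l,st,ce=cv2.connectedComponentsWithStats(m)
        bl=[(atz(wray(ce[i][0]+x0,ce[i][1]+y0,s['eef_pos'],s['tool_rot']),X[2])[:2].round(1).tolist(),round(st[i][4]/k/k)) for i in range(1,n) if st[i][4]>.1*r*r]
        print(np.round(X,1),'px',round(u),round(v),'r',round(r,1),'hough',res,'| thr',t,'blob',bl)
    return a
E
python3 - <<'E'
from h import *
go()
a=heads([[635.5,211,126],[561.3,201,126],[486.2,191.3,126]]);cv2.imwrite('pics/w11.png',cv2.cvtColor(a,4))
E
```

```text
41.5 [559.8 201.2 258. ] th -172.8 J6 0.08 w 85.1 F [ 0.3 -0.2 -1.2]
[635.5 211.  126. ] px 279 279 r 23.4 hough [([629.1, 209.3], np.float64(21.3)), ([623.6, 210.6], np.float64(21.3)), ([637.9, 209.5], np.float64(16.3)), ([608.6, 204.9], np.float64(21.3))] | thr 169.0 blob [([596.0, 214.9], 121), ([607.3, 189.0], 153), ([663.0, 212.4], 3006), ([633.9, 207.8], 724)]
[561.3 201.  126. ] px 279 203 r 25.6 hough [([560.1, 199.0], np.float64(24.0)), ([558.7, 203.2], np.float64(24.0)), ([548.4, 198.4], np.float64(25.0)), ([563.2, 203.8], np.float64(25.0))] | thr 163.0 blob [([533.9, 185.8], 249), ([529.9, 204.0], 98), ([562.6, 195.7], 1011), ([588.9, 187.7], 95), ([596.9, 201.7], 401)]
[486.2 191.3 126. ] px 278 116 r 27.0 hough [([498.2, 209.1], np.float64(24.5)), ([474.4, 173.2], np.float64(24.5)), ([475.7, 169.2], np.float64(24.5)), ([469.8, 176.0], np.float64(23.6))] | thr 149.0 blob [([478.4, 155.6], 324), ([452.3, 225.7], 75), ([488.2, 176.6], 2388), ([482.7, 224.0], 620), ([523.0, 195.9], 137), ([526.6, 197.3], 52)]
```

>>> play_rows:
  increments:
    - [[0.05,0,0],[0,0,0],85]
    - [[0.09,0,0],[0,0,0],85]
    - [[0.1,0,0],[0,0,0],85]
    - [[0.1,0,0],[0,0,0],85]
    - [[0.1,0,0],[0,0,0],85]

```text
t: 42.05
eef_pos: [486.5, 191.3, 258.5]
tool_rot: [-0.193, 3.135, -0.0]
wrist_force: [0.7, 0.7, -0.1]
gripper_width: 85.3
grip_force: 0.0
```

```bash
cat >> h.py <<'E'
def match(Xs):
    """NCC of the reference bust patch (w11.png, bust at 279,203) around expected points"""
    s=manip.sense();a=manip.capture('wrist');ref=cv2.imread('pics/w11.png')[165:232,246:312]
    g=cv2.cvtColor(a,4)
    for X in Xs:
        u,v=wproj(X,s['eef_pos'],s['tool_rot']);x0,y0=max(0,int(u)-95),max(0,int(v)-95)
        w=g[y0:int(v)+95,x0:int(u)+95];m=cv2.matchTemplate(w,ref,5);_,sc,_,p=cv2.minMaxLoc(m)
        q=(p[0]+x0+279-246,p[1]+y0+203-165);print(np.round(X,1),'exp px',round(u),round(v),'found',q,round(sc,2),atz(wray(*q,s['eef_pos'],s['tool_rot']),X[2]).round(1))
    return g
E
python3 - <<'E'
from h import *
go()
g=match([[486.2,191.3,126],[561.3,201,126]]);cv2.imwrite('pics/w12.png',g)
q=cv2.cvtColor(g,6)[110:300:5,170:390:3]
ch=" .:-=+*#%@"
print('\n'.join(''.join(ch[min(9,int(x)*10//256)] for x in r) for r in q))
E
```

```text
42.05 [486.5 191.3 258.5] th -172.9 J6 0.09 w 85.3 F [ 0.7  0.7 -0.1]
[486.2 191.3 126. ] exp px 279 201 found (279, 202) 0.82 [487.3 191.4 126. ]
[561.3 201.  126. ] exp px 280 277 found (279, 273) 0.6 [556.8 199.9 126. ]
##*##**++++++++++++**+++++++==+++++++=============+++*++++++*#=***********
++++++++++++++++++++++++==============================++++++=+============
+++++++++++++++++++++++================================+++++++============
++++++++++++##+++++++++===============================++++++++============
+++++++++++*##+++++++++===============================+++++++++++-++======
+++++++++++++++++++++%*++++++++++++++++++++++++++++++++++++++++++-+====+==
++++++++++++#++++++++#+++++++++++++++++++++++++++++++=+++++++++++-++++++==
++++++++++++*++++++++#+++++++++++++++++++++++++++++++++++++++++++-++++=+==
++++++++++++*++++++++#=++++++++++++++++++++++++++++++=+++++++++++=+++++++=
+++++++++++++++++++++*==++++++++++*****+=++++++++++++++++++++++++=+++=====
==++++++++++++++++++++=++++++++***+++*++**+++++++++++++++++==++++=++++====
====+++++++++++++++++++++++++**+******%%*++*+++++++=
[... 1270 characters left out ...]
++++++++++++****==+========
++++++=====+++#++++++++++*+++**+++++++++=+++==++++=++++++++++++=+=========
==++++++++====+========%+*****++*******+++=+++++++=+++++++++++============
===++++++++++++++++++++%=***++**********+++=*=++++=+++++++****-===========
===...+++++++++++++++++%=********######**++++*++++=++++++++***-====-  .===
==....++++++++++++++++++=+******#########*++=+++++=+++++++++++-====:   .==
=.....-===++++++++++***++=**+**#########**+++++++++++++*++++++=====.  ...=
......:+++++++++++++**++=****##*########**+*+++++++++****+**++=====.  ....
.......+++++++***++****++*****#***###***++=**+++++++++*****++====== .     
.......+++++++++++++++++++***#+*****++*%@++=*++++++++++++++++-====-  ...
```

The third bust is where expected (NCC 0.82, found (487,191) vs (486,191)). Grip it.

>>> play_rows:
  increments:
    - [[0,0,0.06],[0,0,0],85]
    - [[0,0,0.12],[0,0,0],85]
    - [[0,0,0.18],[0,0,0],85]
    - [[0,0,0.22],[0,0,0],85]
    - [[0,0,0.231],[0,0,0],85]
    - [[0,0,0.231],[0,0,0],60]
    - [[0,0,0.231],[0,0,0],40]
    - [[0,0,0.231],[0,0,0],35]
    - [[0,0,0.231],[0,0,0],35]
    - [[0,0,0.231],[0,0,0],35]
    - [[0,0,0.231],[0,0,0],35]
  squeeze: 35

```text
t: 43.2
eef_pos: [486.8, 192.1, 86.8]
tool_rot: [-0.195, 3.132, 0.001]
wrist_force: [1.2, -1.8, 6.3]
gripper_width: 43.4
grip_force: 35.3
```

```bash
python3 - <<'E'
from h import *
go(([611.1,-308.1,84],-94.5))
E
```

```text
43.2 [486.8 192.1  86.8] th -172.9 J6 0.09 w 43.4 F [ 1.2 -1.8  6.3]
[ 611.1 -308.1   84. ] -94.5 -> [-0.0819 -0.6824  0.0039] [-0.0015  0.002  -0.871 ]
```

>>> play_rows:
  increments:
    - [[0,0,-0.05],[0,0,0],35]
    - [[0,0,-0.11],[0,0,0],35]
    - [[-0.003,-0.03,-0.16],[0,0,-0.05],35]
    - [[-0.01,-0.085,-0.18],[0,0,-0.13],35]
    - [[-0.018,-0.147,-0.18],[0,0,-0.22],35]
    - [[-0.025,-0.21,-0.18],[0,0,-0.31],35]
    - [[-0.033,-0.272,-0.18],[0,0,-0.4],35]
    - [[-0.04,-0.334,-0.18],[0,0,-0.49],35]
    - [[-0.048,-0.396,-0.18],[0,0,-0.58],35]
    - [[-0.055,-0.458,-0.18],[0,0,-0.67],35]
    - [[-0.062,-0.52,-0.18],[0,0,-0.75],35]
    - [[-0.07,-0.58,-0.18],[0,0,-0.82],35]
    - [[-0.077,-0.64,-0.17],[0,0,-0.86],35]
    - [[-0.081,-0.675,-0.14],[0,0,-0.871],35]
    - [[-0.082,-0.682,-0.1],[0,0,-0.871],35]
    - [[-0.082,-0.682,-0.06],[0,0,-0.871],35]
    - [[-0.082,-0.682,-0.03],[0,0,-0.871],35]
    - [[-0.082,-0.682,-0.01],[0,0,-0.871],35]
    - [[-0.082,-0.682,-0.001],[0,0,-0.871],35]
    - [[-0.082,-0.682,0.001],[0,0,-0.871],35]

```text
t: 45.2
eef_pos: [610.1, -307.9, 84.6]
tool_rot: [-2.133, 2.307, -0.001]
wrist_force: [-0.4, -0.1, 2.0]
gripper_width: 43.3
grip_force: 38.2
```

```bash
python3 - <<'E'
from h import *
go(([611.1,-308.1,84],-94.5),([562.3,200,220],187.2),([562.3,200,86],187.2))
E
```

```text
45.2 [ 610.1 -307.9   84.6] th -94.5 J6 -2.08 w 43.3 F [-0.4 -0.1  2. ]
[ 611.1 -308.1   84. ] -94.5 -> [ 0.0001 -0.0014  0.0008] [-0.0002 -0.0001  0.0002]
[562.3 200.  220. ] 187.2 -> [-0.6702  0.1164 -0.1806] [-2.000e-04  1.000e-04  8.702e-01]
[562.3 200.   86. ] 187.2 -> [-0.6702  0.1165 -0.0019] [-2.000e-04  1.000e-04  8.702e-01]
```

>>> play_rows:
  increments:
    - [[0,0,0.001],[0,0,0],60]
    - [[0,0,0.001],[0,0,0],80]
    - [[0,0,0.001],[0,0,0],85]
    - [[0,0,-0.05],[0,0,0],85]
    - [[0,0,-0.11],[0,0,0],85]
    - [[-0.03,0.005,-0.16],[0,0,0.05],85]
    - [[-0.08,0.014,-0.19],[0,0,0.13],85]
    - [[-0.14,0.025,-0.2],[0,0,0.22],85]
    - [[-0.2,0.035,-0.2],[0,0,0.31],85]
    - [[-0.26,0.046,-0.2],[0,0,0.4],85]
    - [[-0.32,0.056,-0.2],[0,0,0.49],85]
    - [[-0.38,0.067,-0.2],[0,0,0.58],85]
    - [[-0.44,0.078,-0.2],[0,0,0.66],85]
    - [[-0.5,0.088,-0.2],[0,0,0.74],85]
    - [[-0.56,0.099,-0.2],[0,0,0.81],85]
    - [[-0.62,0.11,-0.2],[0,0,0.86],85]
    - [[-0.66,0.116,-0.2],[0,0,0.87],85]
    - [[-0.671,0.118,-0.2],[0,0,0.87],85]
    - [[-0.671,0.118,-0.2],[0,0,0.87],85]
    - [[-0.671,0.118,-0.2],[0,0,0.87],85]

```text
t: 47.2
eef_pos: [561.3, 199.9, 234.5]
tool_rot: [-0.198, 3.135, -0.001]
wrist_force: [-1.1, -0.8, 0.4]
gripper_width: 85.0
grip_force: 0.0
```

```bash
python3 - <<'E'
from h import *
go(([561.5,200.5,86],187.2))
g=match([[561.3,201,126],[635.5,211,126]])
# board bust check in top view: before/after difference
t=manip.capture('top');cv2.imwrite('pics/t13.png',cv2.cvtColor(t,4))
a=cv2.imread('pics/top0.png');d=cv2.absdiff(a,cv2.cvtColor(t,4)).max(2)[150:250,290:400]
n,l,st,ce=cv2.connectedComponentsWithStats(np.uint8(d>45))
for i in range(1,n):
    if st[i][4]>60: print(st[i],(ce[i]+[290,150]).round(1))
c=C['top'];
for z in(6,60,118,130):
    p=c['R']@np.array([610.5,-308,z])+c['t'];print(z,c['fx']*p[0]/p[2]+c['cx'],c['fy']*p[1]/p[2]+c['cy'])
E
```

```text
47.2 [561.3 199.9 234.5] th -172.8 J6 0.08 w 85.0 F [-1.1 -0.8  0.4]
[561.5 200.5  86. ] 187.2 -> [-0.0003  0.0008  0.1979] [-0.0002  0.0002  0.0001]
[561.3 201.  126. ] exp px 280 209 found (282, 207) 0.85 [559.3 202.  126. ]
[635.5 211.  126. ] exp px 281 290 found (343, 310) 0.5 [651.6 271.6 126. ]
6 365.7291539793683 193.18575182865135
60 370.11479235135346 189.7352647995974
118 375.29621123575055 185.65868184033826
130 376.4359365545862 184.76198058597862
```

```bash
python3 - <<'E'
import cv2,numpy as np
a=cv2.imread('pics/top0.png').astype(int);b=cv2.imread('pics/t13.png').astype(int)
d=abs(a-b).max(2);print(d.max(),(d>45).sum(),(d[150:250,290:400]>45).sum())
print(b[175:205:4,350:392:6].tolist()[3]); print(a[175:205:4,350:392:6].tolist()[3])
g=d[150:260:4,280:420:2];ch=" .:-=+*#%@"
print('\n'.join(''.join(ch[min(9,x//12)] for x in r) for r in g))
E
```

```text
126 21728 145
[[36, 55, 77], [37, 54, 74], [67, 72, 73], [54, 59, 60], [89, 95, 98], [72, 78, 79], [56, 59, 61]]
[[47, 75, 108], [50, 76, 108], [47, 75, 105], [47, 74, 107], [48, 74, 106], [44, 67, 96], [61, 61, 62]]
                                                                      
                                                                      
  :.                                                                  
:::.                                                                  
:::.                                                                  
-:::                                                                  
-:::                                                                  
::::.                                        .....             .::::::
::-::::::::.                       ::::::::-:::=----:  .::::::::::::::
--:::      .                   ::::::::::-::-::--:--.  .:::::::::-::::
-::--      .            :::::-:::::--:-::-::=-:::-::.  :::::::::::--::
----:.     ::::::--::-:---:-::::--:::---:-::::-:-:::   :::::-::::::--:
:::--.--:-:::.:::::::::::::::::
[... 346 characters left out ...]
                .  ...                          
-------                               ......                 .        
:---:--.                              ... .                           
:---:--.                                ...                           
::------            ::::.:-:::.::.::: ::.:.::::.:.                    
--------           :----==--- .::::::::. .....:.::::.    ..::..       
--:----: ..::::::: ..-:-=-=-: :::.:.. .. ::---  :..:::::::::::::.:    
 .-:----::..::::::-.- ::.:.  :.:::::- ==:-=--.-..::::::::.:::::::::   
 .::::--::. :::::::::..... :.:::::  =:==:--:.:- .::::::::::::::::     
  .::..  ...::.:::::: ...:::.        :::-:..  .:::::::                
    .  ...::
```

The first dusted bust is on the board (top view ≈ (370,188)). The middle one matches its expected place; grip it.

>>> play_rows:
  increments:
    - [[0,0.001,0.05],[0,0,0],85]
    - [[0,0.001,0.1],[0,0,0],85]
    - [[0,0.001,0.15],[0,0,0],85]
    - [[0,0.001,0.19],[0,0,0],85]
    - [[0,0.001,0.199],[0,0,0],85]
    - [[0,0.001,0.199],[0,0,0],60]
    - [[0,0.001,0.199],[0,0,0],40]
    - [[0,0.001,0.199],[0,0,0],35]
    - [[0,0.001,0.199],[0,0,0],35]
    - [[0,0.001,0.199],[0,0,0],35]

```text
t: 48.3
eef_pos: [562.1, 201.5, 86.9]
tool_rot: [-0.197, 3.132, 0.0]
wrist_force: [-0.1, 0.1, 6.6]
gripper_width: 43.8
grip_force: 35.1
```

```bash
python3 - <<'E'
from h import *
go(([616.8,-234.5,85],-94.5))
E
```

```text
48.3 [562.1 201.5  86.9] th -172.8 J6 0.08 w 43.8 F [-0.1  0.1  6.6]
[ 616.8 -234.5   85. ] -94.5 -> [ 0.0007 -0.5859  0.0027] [-0.0016  0.0018 -0.8699]
```

>>> play_rows:
  increments:
    - [[0,0,-0.05],[0,0,0],35]
    - [[0,0,-0.11],[0,0,0],35]
    - [[0,-0.03,-0.16],[0,0,-0.05],35]
    - [[0,-0.08,-0.18],[0,0,-0.13],35]
    - [[0,-0.135,-0.18],[0,0,-0.22],35]
    - [[0,-0.19,-0.18],[0,0,-0.31],35]
    - [[0,-0.245,-0.18],[0,0,-0.4],35]
    - [[0,-0.3,-0.18],[0,0,-0.49],35]
    - [[0,-0.355,-0.18],[0,0,-0.58],35]
    - [[0,-0.41,-0.18],[0,0,-0.67],35]
    - [[0,-0.46,-0.18],[0,0,-0.75],35]
    - [[0,-0.51,-0.18],[0,0,-0.82],35]
    - [[0,-0.55,-0.17],[0,0,-0.86],35]
    - [[0.001,-0.58,-0.14],[0,0,-0.87],35]
    - [[0.001,-0.586,-0.1],[0,0,-0.87],35]
    - [[0.001,-0.586,-0.06],[0,0,-0.87],35]
    - [[0.001,-0.586,-0.03],[0,0,-0.87],35]
    - [[0.001,-0.586,-0.01],[0,0,-0.87],35]
    - [[0.001,-0.586,-0.001],[0,0,-0.87],35]
    - [[0.001,-0.586,0.001],[0,0,-0.87],35]

```text
t: 50.3
eef_pos: [615.1, -234.7, 84.9]
tool_rot: [2.132, -2.306, -0.0]
wrist_force: [-5.1, -0.0, 9.3]
gripper_width: 43.6
grip_force: 38.6
```

```bash
python3 - <<'E'
from h import *
go(([616.8,-234.5,84],-94.5),([634.5,210.5,235],187.2))
E
```

```text
50.3 [ 615.1 -234.7   84.9] th -94.5 J6 -1.98 w 43.6 F [-5.1 -0.   9.3]
[ 616.8 -234.5   84. ] -94.5 -> [-0.0005 -0.0022  0.0011] [ 0.0002 -0.0002  0.0001]
[634.5 210.5 235. ] 187.2 -> [-0.5937  0.0208 -0.2004] [ 0.000e+00 -3.000e-04  8.701e-01]
```

Released on contact; back to the last bust.

>>> play_rows:
  increments:
    - [[0,0,0],[0,0,0],60]
    - [[0,0,0],[0,0,0],80]
    - [[0,0,0],[0,0,0],85]
    - [[0,0,-0.05],[0,0,0],85]
    - [[0,0,-0.11],[0,0,0],85]
    - [[-0.03,0.001,-0.16],[0,0,0.05],85]
    - [[-0.08,0.003,-0.19],[0,0,0.13],85]
    - [[-0.135,0.005,-0.2],[0,0,0.22],85]
    - [[-0.19,0.007,-0.2],[0,0,0.31],85]
    - [[-0.245,0.009,-0.2],[0,0,0.4],85]
    - [[-0.3,0.011,-0.2],[0,0,0.49],85]
    - [[-0.355,0.013,-0.2],[0,0,0.58],85]
    - [[-0.41,0.015,-0.2],[0,0,0.66],85]
    - [[-0.465,0.017,-0.2],[0,0,0.74],85]
    - [[-0.52,0.018,-0.2],[0,0,0.81],85]
    - [[-0.565,0.02,-0.2],[0,0,0.86],85]
    - [[-0.59,0.021,-0.2],[0,0,0.87],85]
    - [[-0.594,0.021,-0.2],[0,0,0.87],85]
    - [[-0.594,0.021,-0.2],[0,0,0.87],85]

```text
t: 52.2
eef_pos: [634.6, 211.0, 234.4]
tool_rot: [-0.2, 3.135, -0.0]
wrist_force: [0.9, -0.6, 0.0]
gripper_width: 84.8
grip_force: 0.0
```

```bash
python3 - <<'E'
from h import *
go(([634.5,210.5,86],187.2))
g=match([[635.5,211,126]]);cv2.imwrite('pics/w14.png',g)
q=cv2.cvtColor(g,6)[130:300:5,200:360:3];ch=" .:-=+*#%@"
print('\n'.join(''.join(ch[min(9,int(x)*10//256)] for x in r) for r in q))
E
```

```text
52.2 [634.6 211.  234.4] th -172.7 J6 0.07 w 84.8 F [ 0.9 -0.6  0. ]
[634.5 210.5  86. ] 187.2 -> [ 0.0003 -0.0006  0.1978] [-0.0001  0.0002  0.0011]
[635.5 211.  126. ] exp px 279 210 found (281, 207) 0.77 [632.7 212.3 126. ]
#+=+++++++%=+*+++++++++++++++++++++++++*+*++++++++++++
#+++++++++%=++++*+++++++++++++++++++++++++++++++++++++
*+++++++++%++*++++++++++++++++++++++++++++++++++++++++
*+++++++++%+++++*+++++++++++++++++++++++++=+++++++++++
#+++======%=+*++++++++++++++++++++++++++++=+++++++++++
==========#=++++++++++++++++=+++++++++++++=+++++++++++
+++++++++++=+*++++++++**********=+++++++++=+++++++++*+
+++++++++++=+++++++***++**#%%*++**++++++++=+++++++++*+
++++++++++++++++++**+******##%#++=*+++++++=+++++++++++
==+++++++++++++++*+**********%@@++=+++++++=++*++++++++
+++++++++++++++++***#*+*****+++%#++=++++++=+++++++++++
++++++**+++++++++*************++++*+=+++++=+++*****+++
**++******+++++++*************++++++=+++++=+++********
*++++**+***++++++*****########*+++++=++++++++++*****++
++++++++++++++++++***##########*+++=++++++++++++++++++
+**+++++++++=++++***############*++=++++++++++++
[... 296 characters left out ...]
+++++++++++++++++++++++++++++++++++++===
###############################################****+==
####################################################==
##################################%##################=
##################################%####%#####%%#######
################################%#####%%%%%%%%%#######
######################################%%%%%%%%%%%#####
==+#####################################%%%%%%%%%#####
***###################################%%%%%%%%%%######
######################################%%%%%%%%##%#####
##*####################################%##############
######################################################
######################################################
```

>>> play_rows:
  increments:
    - [[0.001,0,0.05],[0,0,0],85]
    - [[0.001,0,0.1],[0,0,0],85]
    - [[0.001,0,0.15],[0,0,0],85]
    - [[0.001,0,0.19],[0,0,0],85]
    - [[0.001,0,0.199],[0,0,0],85]
    - [[0.001,0,0.199],[0,0,0],60]
    - [[0.001,0,0.199],[0,0,0],40]
    - [[0.001,0,0.199],[0,0,0],35]
    - [[0.001,0,0.199],[0,0,0],35]
    - [[0.001,0,0.199],[0,0,0],35]

```text
t: 53.25
eef_pos: [635.0, 210.6, 87.2]
tool_rot: [-0.197, 3.132, -0.0]
wrist_force: [0.1, -1.1, 6.7]
gripper_width: 43.8
grip_force: 35.1
```

```bash
python3 - <<'E'
from h import *
go(([622.5,-160.5,85],-94.5))
E
```

```text
53.25 [635.  210.6  87.2] th -172.8 J6 0.07 w 43.8 F [ 0.1 -1.1  6.7]
[ 622.5 -160.5   85. ] -94.5 -> [ 0.0786 -0.4887  0.0029] [-0.0018  0.0019 -0.8699]
```

```bash
python3 - <<'E'
from h import *
t=cv2.cvtColor(manip.capture('top'),4);cv2.imwrite('pics/t15.png',t)
s=t[165:215:2,295:395].astype(int);d=s.max(2)-s.min(2);ch=" .:-=+*#%@"
print('\n'.join(''.join('#' if x<20 else '.' for x in r) for r in d))
c=C['top']
for P in([610.5,-308],[615.5,-234.7]):
  for z in(20,124):
    p=c['R']@np.r_[P,z]+c['t'];print(P,z,round(c['fx']*p[0]/p[2]+c['cx'],1),round(c['fy']*p[1]/p[2]+c['cy'],1))
E
```

```text
####################################################################################################
####################################################################################.###############
#########..........###################################################################.#############
#########..............................#############################################################
#########..................................................#########################################
#########........................................########.....................######################
########........................................############..............................##########
########......................................################.............###########....##########
########....................................###################.......##################.###########
########.................................######################....#################################
#######.................................#######################..#########################
[... 846 characters left out ...]
..............................................................###########
##################.......................................................................###########
######################################..................................................############
#########################################################...............................############
############################################################################............############
####################################################################################################
[610.5, -308] 20 366.8 192.3
[610.5, -308] 124 375.9 185.2
[615.5, -234.7] 20 342.8 190.1
[615.5, -234.7] 124 349.5 182.8
```

Both board busts are where they were put. Carry the last.

>>> play_rows:
  increments:
    - [[0,0,-0.05],[0,0,0],35]
    - [[0,0,-0.11],[0,0,0],35]
    - [[0.005,-0.03,-0.16],[0,0,-0.05],35]
    - [[0.012,-0.075,-0.18],[0,0,-0.13],35]
    - [[0.019,-0.12,-0.18],[0,0,-0.22],35]
    - [[0.026,-0.165,-0.18],[0,0,-0.31],35]
    - [[0.034,-0.21,-0.18],[0,0,-0.4],35]
    - [[0.041,-0.255,-0.18],[0,0,-0.49],35]
    - [[0.048,-0.3,-0.18],[0,0,-0.58],35]
    - [[0.056,-0.345,-0.18],[0,0,-0.67],35]
    - [[0.063,-0.39,-0.18],[0,0,-0.75],35]
    - [[0.07,-0.435,-0.18],[0,0,-0.82],35]
    - [[0.075,-0.47,-0.17],[0,0,-0.86],35]
    - [[0.078,-0.487,-0.14],[0,0,-0.87],35]
    - [[0.078,-0.488,-0.1],[0,0,-0.87],35]
    - [[0.078,-0.488,-0.06],[0,0,-0.87],35]
    - [[0.078,-0.488,-0.03],[0,0,-0.87],35]
    - [[0.078,-0.488,-0.01],[0,0,-0.87],35]
    - [[0.078,-0.488,-0.001],[0,0,-0.87],35]
    - [[0.078,-0.488,0.001],[0,0,-0.87],35]

```text
t: 55.3
eef_pos: [621.5, -160.0, 85.2]
tool_rot: [2.132, -2.306, 0.001]
wrist_force: [-5.5, -1.8, 9.4]
gripper_width: 43.7
grip_force: 38.1
```

```bash
python3 - <<'E'
from h import *
go(([622.5,-160.5,84],-94.5),([585,44.5,200],187.2),([585,44.5,33],187.2))
E
```

```text
55.3 [ 621.5 -160.    85.2] th -94.5 J6 -1.87 w 43.7 F [-5.5 -1.8  9.4]
[ 622.5 -160.5   84. ] -94.5 -> [ 0.0006 -0.0014  0.0015] [-0.     -0.0004  0.0001]
[585.   44.5 200. ] 187.2 -> [-0.2679  0.0699 -0.1533] [-3.000e-04 -3.000e-04  8.701e-01]
[585.   44.5  33. ] 187.2 -> [-0.2681  0.0699  0.0694] [-3.000e-04 -3.000e-04  8.701e-01]
```

Release and go to the tray handle.

>>> play_rows:
  increments:
    - [[0,0,0],[0,0,0],60]
    - [[0,0,0],[0,0,0],80]
    - [[0,0,0],[0,0,0],85]
    - [[0,0,-0.05],[0,0,0],85]
    - [[0,0,-0.11],[0,0,0],85]
    - [[-0.03,0.008,-0.15],[0,0,0.08],85]
    - [[-0.08,0.02,-0.15],[0,0,0.17],85]
    - [[-0.13,0.033,-0.15],[0,0,0.26],85]
    - [[-0.18,0.047,-0.15],[0,0,0.35],85]
    - [[-0.23,0.06,-0.15],[0,0,0.44],85]
    - [[-0.26,0.068,-0.15],[0,0,0.53],85]
    - [[-0.268,0.07,-0.15],[0,0,0.62],85]
    - [[-0.268,0.07,-0.15],[0,0,0.71],80]
    - [[-0.268,0.07,-0.15],[0,0,0.8],70]
    - [[-0.268,0.07,-0.14],[0,0,0.87],60]
    - [[-0.268,0.07,-0.09],[0,0,0.87],60]
    - [[-0.268,0.07,-0.03],[0,0,0.87],60]
    - [[-0.268,0.07,0.03],[0,0,0.87],60]
    - [[-0.268,0.07,0.06],[0,0,0.87],60]
    - [[-0.268,0.07,0.068],[0,0,0.87],50]

```text
t: 57.3
eef_pos: [583.7, 44.7, 30.8]
tool_rot: [0.197, -3.131, -0.001]
wrist_force: [-0.3, 0.3, -0.4]
gripper_width: 50.4
grip_force: 0.0
```

>>> play_rows:
  increments:
    - [[0,0,0],[0,0,0],30]
    - [[0,0,0],[0,0,0],15]
    - [[0,0,0],[0,0,0],5]
    - [[0,0,0],[0,0,0],5]
    - [[0,0,0],[0,0,0],5]
  squeeze: 40

```text
t: 57.8
eef_pos: [586.3, 44.5, 35.1]
tool_rot: [-0.197, 3.132, -0.001]
wrist_force: [0.0, -0.9, 6.8]
gripper_width: 10.4
grip_force: 39.2
```

Push the empty tray home (184 mm).

>>> play_rows:
  increments:
    - [[0,0.01,0],[0,0,0],5]
    - [[0,0.03,0],[0,0,0],5]
    - [[0,0.05,0],[0,0,0],5]
    - [[0,0.07,0],[0,0,0],5]
    - [[0,0.09,0],[0,0,0],5]
    - [[0,0.11,0],[0,0,0],5]
    - [[0,0.13,0],[0,0,0],5]
    - [[0,0.15,0],[0,0,0],5]
    - [[0,0.17,0],[0,0,0],5]
    - [[0,0.19,0],[0,0,0],5]
    - [[0,0.21,0],[0,0,0],5]
    - [[0,0.228,0],[0,0,0],5]
    - [[0,0.24,0],[0,0,0],5]
    - [[0,0.246,0],[0,0,0],5]
    - [[0,0.249,0],[0,0,0],5]
    - [[0,0.251,0],[0,0,0],5]
    - [[0,0.251,0],[0,0,0],5]

```text
t: 59.5
eef_pos: [562.4, 228.0, 35.1]
tool_rot: [-0.194, 3.133, -0.011]
wrist_force: [-1.7, -18.9, 10.4]
gripper_width: 10.7
grip_force: 40.0
```

```bash
python3 - <<'E'
from h import *
go(([548.7,306.7,365],187.2),([548.7,306.7,302.5],187.2))
E
```

```text
59.5 [562.4 228.   35.1] th -172.9 J6 0.13 w 10.7 F [ -1.7 -18.9  10.4]
[548.7 306.7 365. ] 187.2 -> [ 0.0044  0.1033 -0.4406] [-0.0044  0.0012 -0.0014]
[548.7 306.7 302.5] 187.2 -> [ 0.0046  0.1039 -0.3573] [-0.0044  0.0012 -0.0014]
```

>>> play_rows:
  increments:
    - [[0,-0.004,0],[0,0,0],5]
    - [[0,-0.004,0],[0,0,0],30]
    - [[0,-0.004,0],[0,0,0],50]
    - [[0,-0.004,0],[0,0,0],60]
    - [[0,-0.005,-0.03],[0,0,0],60]
    - [[0,-0.04,-0.08],[0,0,0],60]
    - [[0,-0.06,-0.14],[0,0,0],60]
    - [[0,-0.06,-0.2],[0,0,0],60]
    - [[0,-0.06,-0.26],[0,0,0],60]
    - [[0,-0.06,-0.32],[0,0,0],60]
    - [[0,-0.05,-0.38],[0,0,0],60]
    - [[0,-0.03,-0.43],[0,0,0],60]
    - [[0.004,0.03,-0.44],[0,0,0],60]
    - [[0.004,0.08,-0.44],[0,0,0],60]
    - [[0.004,0.101,-0.43],[0,0,0],60]
    - [[0.004,0.101,-0.4],[0,0,0],60]
    - [[0.004,0.101,-0.37],[0,0,0],60]
    - [[0.004,0.101,-0.358],[0,0,0],40]
    - [[0.004,0.101,-0.358],[0,0,0],15]
    - [[0.004,0.101,-0.358],[0,0,0],5]

```text
t: 61.5
eef_pos: [549.3, 305.9, 302.5]
tool_rot: [-0.197, 3.135, 0.0]
wrist_force: [-0.1, 0.5, 1.1]
gripper_width: 16.7
grip_force: 0.0
```

>>> play_rows:
  increments:
    - [[0,0,0],[0,0,0],5]
    - [[0,0,0],[0,0,0],5]
    - [[0,0,0],[0,0,0],5]
  squeeze: 50

```text
t: 61.8
eef_pos: [549.3, 306.7, 302.9]
tool_rot: [-0.198, 3.134, 0.003]
wrist_force: [-1.0, 5.8, 1.6]
gripper_width: 10.3
grip_force: 49.0
```

>>> play_rows:
  increments:
    - [[0,0,0.01],[0,0,0],5]
    - [[0,0,0.025],[0,0,0],5]
    - [[0,0,0.04],[0,0,0],5]
    - [[0,0,0.055],[0,0,0],5]
    - [[0,0,0.07],[0,0,0],5]
    - [[0,0,0.085],[0,0,0],5]
    - [[0,0,0.1],[0,0,0],5]
    - [[0,0,0.115],[0,0,0],5]
    - [[0,0,0.13],[0,0,0],5]
    - [[0,0,0.142],[0,0,0],5]
    - [[0,0,0.15],[0,0,0],5]
    - [[0,0,0.156],[0,0,0],5]
    - [[0,0,0.16],[0,0,0],5]
    - [[0,0,0.164],[0,0,0],5]
    - [[0,0,0.164],[0,0,0],5]

```text
t: 63.3
eef_pos: [549.5, 306.8, 183.0]
tool_rot: [-0.198, 3.13, 0.004]
wrist_force: [-8.6, 1.1, 23.9]
gripper_width: 10.4
grip_force: 51.2
```

Sash down (23.9 N on the stop). Release, lift clear and check everything by image code.

>>> play_rows:
  increments:
    - [[0,0,-0.004],[0,0,0],5]
    - [[0,0,-0.004],[0,0,0],30]
    - [[0,0,-0.004],[0,0,0],60]
    - [[0,0,-0.004],[0,0,0],60]
    - [[0,0,-0.05],[0,0,0],60]
    - [[0,0,-0.1],[0,0,0],60]
    - [[0,0,-0.15],[0,0,0],60]
    - [[0,0,-0.16],[0,0,0],60]
    - [[0,0,-0.16],[0,0,0],60]

```text
t: 64.2
eef_pos: [549.7, 306.1, 300.0]
tool_rot: [-0.197, 3.133, 0.001]
wrist_force: [-0.1, -0.5, -1.5]
gripper_width: 60.2
grip_force: 0.0
```

```bash
python3 - <<'E'
from h import *
go()
s0=manip.sense();w=cv2.cvtColor(manip.capture('wrist'),4);cv2.imwrite('pics/w20.png',w)
t=cv2.cvtColor(manip.capture('top'),4);sc=cv2.cvtColor(manip.capture('scene'),4);cv2.imwrite('pics/t20.png',t);cv2.imwrite('pics/s20.png',sc)
s=t[165:215:2,295:395].astype(int);d=s.max(2)-s.min(2)
print('\n'.join(''.join('#' if x<20 else '.' for x in r) for r in d))
def pr(n,X):
    c=C[n];p=c['R']@np.array(X)+c['t'];return np.array([c['fx']*p[0]/p[2]+c['cx'],c['fy']*p[1]/p[2]+c['cy']]).round(1)
for P in([610.5,-308],[615.5,-234.7],[621.7,-160]):
    print(P,[pr('top',P+[z]).tolist() for z in(20,124)],[pr('scene',P+[z]).tolist() for z in(20,124)])
s=sc[215:300:2,185:295].astype(int);d=s.max(2)-s.min(2)
print('\n'.join(''.join('#' if x<24 else '.' for x in r) for r in d))
# tray handle bar & sash bar in wrist view
for n,X in(('hand',[561.5,228,56]),('sash',[549,306.7,211])):print(n,np.round(wproj(X,s0['eef_pos'],s0['tool_rot']),1))
E
```

```text
64.2 [549.7 306.1 300. ] th -172.8 J6 0.25 w 60.2 F [-0.1 -0.5 -1.5]
####################################################################################################
####################################################################################.###############
#########...........##################################################################.#############
########...............................#############################################################
########..................######...........................#########################################
########...............############..............######.......................######################
########............################.............###########..............................##########
########..........###################.........################.............###########....##########
########........#####################.......###################.......##################..##########
#######........######################....######################....#################################
#######.......#######
[... 5846 characters left out ...]
########################################...########################........................................
#################..########################...#######################.........................................
#############.......########################...#####################............................#.............
#########...........#########################....#################..........................###...............
#####..............##########################........#########...........................#####................
#####..............###########################.......................................#######..................
hand [214.6 178.7]
sash [279.9 215.4]
```

Top view shows three upright busts on the board with feet at about (318,188), (343,190) and (367,192). These are all as predicted. Handing in.

```bash
python3 -c "
from workcell import manip
print(manip.close_job())"
```

```text
the job is handed in; nothing more can be done
None
```

The job is handed in at about 64 s of the 210 s: all three busts were dusted and stand upright on the board, the empty tray is home, the sash is down and the knob is back at rest; no verdict came back, and that end state rests on stop forces and camera checks.

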